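# Set up the sample inspection station on the laboratory bench

## Robot

A 6-joint arm with a two-finger parallel gripper is mounted at the origin on the work surface. World frame = base frame: x ahead of the robot, y to its left, z up, the work surface at z = 0. Lengths are in mm, angles in rad, forces in N, time in s.
With the tool pointing down it reaches from about 275 to 1000 mm from the base axis. Payload 8.4 kg.
Tool frame: the origin (TCP) lies at the very end of the fingers, on their centre line; the grasp point (between the pads) lies 19 mm behind it; z points along the fingers, y is the direction in which the jaws open and shut (so a half turn about z gives the same grasp; the last joint's range is limited). The gripper opens to 85 mm and grips with 20 to 120 N. Pads are 22 mm wide; open, the fingers measure 114 mm over their backs; the gripper's body (76 mm by 85 mm) begins 54 mm behind the grasp point. The pads swing forward as they close: fully open they stand 13 mm farther back than shut.
Start: joints at [1.209, 0.353, 1.633, -0, 1.155, -0.002], TCP at [220.053, 584.982, 231.281] pointing down, gripper open.
Joint ranges: [-2.63, 2.63], [-0.92, 2.1], [0.06, 2.66], [-1.3, 4.44], [0, 2.69], [-3.02, 3.02]. Speed limits (rad/s): [2.22, 2.22, 2.79, 3.14, 3.14, 3.14].

## Interface

Orientations are given as [roll, pitch, yaw] about the fixed x, y, z axes, in that order (R = Rz(yaw) Ry(pitch) Rx(roll)).
In Python, from rig import sense, grab_frame, sign_off, masks_of gives the robot as it stands. The module is installed in compiled form; this text tells all that it offers.
- The arm moves only by the shell command python3 -m inch 'ROWS' [FORCE]. ROWS is JSON, a list of rows, each an object of numbers: "gripper": the finger opening in m, from 0 to 0.0854; "tx", "ty", "tz": the shift along the tool's x, y, z in m; "spin": the turn about the tool's z in degrees. In form: [{"gripper": .., "tx": .., "ty": .., "tz": .., "spin": ..}, ...]. A call has exactly 8 rows; each row shifts and turns the commanded pose from where the row before left it, along the tool's axes as they then stand; what a row does not reach is not made up. A row lasts 1/10 s, in which the tool goes at most 50 mm and 8.59 degrees, less where a joint would pass 70% of its speed; a pose out of reach is approached as far as the arm can. A call is refused whole if a number of a shift passes 0.05 or a number of a turn 8.59, either way. A call with a gripper value outside its range is refused whole. The fingers move at their own pace and stop on an object; FORCE is the grip in N (left out, the last holds). Time passes only in rows, so rows that do not move let the fingers close, or fill a call up. It gives the time, the measured TCP pose, the force and the opening at its end, in the units of the state.
- sense(): the state, without advancing time (a new reading comes with each control period).
- grab_frame(name): name is "scene" or "top" or "wrist"; returns a dict with "pixels" (420x560x3 uint8, red, green, blue), "K" (3x3 intrinsics, pixels), "extrinsics" (4x4, takes a point from camera to world coordinates). Camera axes: x right, y down, z forward; pixel columns grow to the right and rows downward; lengths in mm; the calibration is good to about 2 mm. A picture is of the moment at which its call begins. There is no depth.
- sign_off(): hands the job in, once; it reports no verdict.
Trained networks look in the newest picture that a camera, given by its name, has taken for a name from the list of things; names that differ only in an ending like _2 or _b are one class to them, and where a whole thing is asked for, a point or a joint stands for the part that bears it (a point fixed in the world has none). Each returns a list of dicts, best first, with "conf" (0 to 1); they miss things now and then, are a little off and sometimes report something else, mostly with a low value. They report only what shows in the picture. A call takes as long as a camera call. They do not tell look-alikes from the thing itself.
- masks_of(camera, target): "pixels" (420x560 bool, what is visible of it) and "centre" ([row, column] in pixels, amid what is visible of it).
The state is a dict: "clock": time; "qpos": joint angles; "qvel": joint speeds; "joint_efforts": joint torques, N m; "eef_pos": TCP position; "tcp_rot": TCP orientation; "contact_force": force on the tool from outside, world axes, zero at the start; "wrist_torque": the same for the moment, N m; "opening": opening from 0.0 (shut) to 1.0 (fully open).
Only numpy, scipy, OpenCV 4.12 (cv2) and the standard library are available. Lean on these libraries where they do the work, as an engineer would, in place of code of your own. Each camera call takes 0.05 s, during which the arm holds its last target.

## Task

Set up the inspection station: stand the square sample jar exactly midway between the lamp and the detector, in line with their windows and with its sides square to them, and stand the grey metal screen upright and centred behind the jar (on the side away from the robot), parallel to the line from lamp to detector, with a gap of 40 mm between panel and jar. Lay the mirror gently, long side up the slope, on the tilted stand so that it bears on all three round pads with its lower edge down against the two stop pins. When all three are in place and let go, press the button on top of the lamp fully down, and leave the other glassware where it stands.

Things in the scene. Friction and masses are not known exactly. Their poses are not given: they have to be found in the camera images.
- lamp: Lamp: grey box 110 (x) by 100 (y) by 105 mm high with a round pale window in one side, fixed to the bench. Origin: centre of its underside. z up; its y axis points straight at the detector, x roughly away from the robot. Midway between the two windows is at x = 0, y = +180 mm in this frame.
- lamp_window (a point): Centre of the lamp's round window, 60 mm above the bench.
- detector_window (a point): Centre of the dark round window of the detector, a cream box 100 x 80 x 125 mm high fixed to the bench, facing the lamp; 60 mm above the bench. The two windows are 260 mm apart.
- start_button_top (a point): Centre of the top of the round steel push button (36 mm across) on top of the lamp; it is pressed straight down.
- start_button (a joint): Travel of the button in m: 0 up, 0.006 fully down. A spring pushes it back; fully down takes about 5 N.
- jar_c (a point): Sample jar: square white plastic jar, 60 x 60 x 90 mm, with a round white lid 48 mm across and 22 mm high on top, 112 mm high in all, 0.2 to 0.4 kg. The only square jar. Point: its centre, 56 mm above its underside; x and y square to its sides, z up. It starts upright on the bench.
- jar: The same jar; origin at the centre of its underside.
- screen_c (a point): Screen: grey metal panel 130 mm wide (its y), 12 mm thick (its x), on a foot plate 130 x 50 x 8 mm; top edge 116 mm above the bench; grip tab on top. 0.4 kg. Both faces alike. Point: mid panel, 76 mm above its underside; x normal to the panel, z up. A 40 mm gap puts the panel's centre 76 mm from the jar's centre.
- screen: The same screen; origin at the centre of its underside. Its grip tab, in the middle of the top edge, is 36 mm wide (y), 12 mm thick (x) and reaches from 116 to 152 mm above the underside.
- mirror_c (a point): Mirror: flat mirror in an aluminium plate 100 (its x) by 60 (its y) by 12 mm thick (z), 0.2 kg, lying face up at the start on a cork block 70 x 40 x 20 mm high that is fixed to the bench and smaller than the plate. Point: its centre, half-way through the thickness; z comes out of the mirror face.
- mirror: The same mirror; origin at the centre of its back.
- cradle: Tilted three-point aluminium stand, fixed. Origin: 85 mm above the bench, on the plane through the tops of the 3 pads, mid mirror. x points up the slope (away from the robot, rising 25 degrees), y across, z square out of the slope (leaning 25 degrees towards the robot). Seated mirror's centre: x = 0, y = 0, z = +6 mm. At mid length the spine is 22 mm wide, its top at z = -11 mm: room for fingers.
- pad_low_left: Round steel pad (ball of radius 6 mm, centre given) at x = -36, y = +22 mm of the cradle, on a 64 mm wide crossbar (x = -62 to -27 mm). Below it stand the two steel stop pins, 8 mm thick, at y = +18 and -18 mm: their upper sides, where the mirror's lower edge rests, are at x = -50 mm, their tops at z = +14 mm of the cradle.
- pad_low_right: Round steel pad of the stand, at x = -36, y = -22 mm of the cradle.
- pad_high: Round steel pad of the stand, at x = +36, y = 0 of the cradle. Pads and pins are polished and slippery: a mirror let go on the pads slides down against the pins by itself.
- amber_bottle: Bystander: round amber bottle 56 mm across, 130 mm high. Origin at its underside.
- tall_bottle: Bystander: round amber bottle 68 mm across, 160 mm high. Origin at its underside.
- round_jar: Bystander: round white jar 64 mm across, 85 mm high. Origin at its underside.
- beaker: Bystander: glass beaker 72 mm across, 90 mm high. Origin at its underside.
- flask: Bystander: conical green-glass flask 84 mm across, 120 mm high. Origin at its underside.
Not all that is in view belongs to the job. Of the things like the mirror, leave any that is yellow; of the rest the smaller one is meant.

How it is judged (in metres and radians):
On the way, in this order (a step that is already met when the one before it is completed fails the run):
1. jar, screen and mirror are all in place and let go, as the end condition describes them (x of jar_c in the frame of lamp between -0.009 and 0.009 m and y of jar_c in the frame of lamp between 0.169 and 0.191 m and height (world z) of jar_c below 0.062 m and angle between each of jar_c, screen_c's own z axis and vertical below 0.06 rad and (angle between the x axis of jar_c and the x axis of lamp, either way round below 0.14 rad or angle between the x axis of jar_c and the y axis of lamp, either way round below 0.14 rad) and linear speed of each of jar, screen below 0.02 m/s and x of screen_c in the frame of lamp above 0.03 m and y of screen_c in the frame of lamp between 0.166 and 0.194 m and horizontal distance between screen_c and jar_c between 0.063 and 0.09 m and height (world z) of screen_c below 0.082 m and angle between the x axis of screen_c and the x axis of lamp, either way round below 0.12 rad and contact force between mirror and pad_low_left above 0.08 N and contact force between mirror and pad_low_right above 0.08 N and contact force between mirror and pad_high above 0.08 N and x of mirror_c in the frame of cradle between -0.003 and 0.004 m and y of mirror_c in the frame of cradle between -0.007 and 0.007 m and z of mirror_c in the frame of cradle between 0.003 and 0.009 m and angle between the z axis of mirror_c and the z axis of cradle, either way round below 0.04 rad and angle between the x axis of mirror_c and the x axis of cradle, either way round below 0.1 rad and linear speed of mirror below 0.01 m/s and contact force between the fingers and jar below 0.01 N and contact force between the fingers and screen below 0.01 N and contact force between the fingers and mirror below 0.01 N), for 0.2 s.
2. the button is pressed fully down (at least 4.5 of its 6 mm) (value of joint start_button above 0.0045 m), for 0.05 s.
At the end, for the whole second after the job is handed in: All upright, at rest, let go: jar within 9 mm of window line, 11 mm of midway, square to 0.14 rad; screen behind, 63-90 mm from jar (centres), 14 mm of centred, 0.12 rad; mirror bears on 3 pads, flat to 0.04, straight to 0.1 rad, within 4 mm of pins, 7 mm across; button up (all of step 1 and value of joint start_button below 0.002 m); the robot touches nothing.
It fails at once if a bystander (bottle, round jar, beaker or flask) is moved more than 25 mm or tipped over (distance of any of amber_bottle, tall_bottle, round_jar, beaker, flask from where it was at the start of the episode above 0.025 m or angle between any of amber_bottle, tall_bottle, round_jar, beaker, flask's own z axis and vertical above 0.5 rad).
It fails at once if the mirror is pressed or knocked against the stand or its pads with more than 40 N (contact force between mirror and cradle above 40 N or contact force between mirror and pad_low_left above 40 N or contact force between mirror and pad_low_right above 40 N or contact force between mirror and pad_high above 40 N).
It also fails if it takes over 72 s, if anything falls off the work surface, if the arm or the gripper's body presses on something with over 40 N, if the wrist force passes 120 N, or if a joint passes its speed limit or range.

## Working session

There is one attempt and no reset: what is moved stays moved. The work goes in short steps, Python scripts to look and compute and a shell command to move; the robot and the scene stay as the last step left them, time stands still between calls to the robot, and variables do not carry over. Pictures are saved under pics/ and viewed, and the job is handed in when it is done.

```bash
mkdir -p pics; ls
python3 - <<'E'
from rig import *
import cv2
print(sense())
for n in ["scene","top","wrist"]:
    f=grab_frame(n); cv2.imwrite(f"pics/a_{n}.png",f["pixels"][:,:,::-1]); print(n,f["K"],f["extrinsics"])
E
```

```text
pics
{'clock': 0.0, 'qpos': array([ 1.20862170e+00,  3.53642758e-01,  1.63411231e+00,  2.55841542e-05,
        1.15518345e+00, -2.39654977e-03]), 'qvel': array([ 0.00113277, -0.00139339, -0.00117273, -0.00065184, -0.00077691,
       -0.00022976]), 'joint_efforts': array([ 3.14255667e-03, -6.05261207e+01, -3.42078602e+01,  9.15475857e-05,
        9.22510866e-03, -5.87787167e-05]), 'eef_pos': array([219.87008246, 584.56045982, 230.57437779]), 'tcp_rot': array([-3.14024685e+00, -2.66175878e-05,  2.78180421e+00]), 'contact_force': array([-0.38924156,  0.23689585,  0.09763148]), 'wrist_torque': array([-0.0040316 ,  0.05465479, -0.01892034]), 'opening': 0.9996006794498977}
scene [[385.56451495   0.         273.18416192]
 [  0.         385.56451495 202.84149507]
 [  0.           0.           1.        ]] [[-1.02075411e-01  8.09006423e-01 -5.78868913e-01  1.23474200e+03]
 [ 9.94645192e-01  9.24626872e-02 -4.61691893e-02  7.67133020e+01]
 [ 1.61726045e-02 -5.80481920e-01 -8.14112515e-01  1.13072825e+03]
 [ 0.00000000e+00  0.00000000e+00  0.00000000e+00  1.00000000e+00]]
top [[449.61604552   0.         278.38718997]
 [  0.         449.61604552 211.66450678]
 [  0.           0.           1.        ]] [[ 6.10403092e-03 -9.95032972e-01  9.93585675e-02  3.66672446e+02]
 [-9.99885667e-01 -4.69861570e-03  1.43727463e-02  5.19300277e+00]
 [-1.38345087e-02 -9.94349392e-02 -9.94947888e-01  1.35681087e+03]
 [ 0.00000000e+00  0.00000000e+00  0.00000000e+00  1.00000000e+00]]
wrist [[343.34393268   0.         280.43904443]
 [  0.         343.34393268 214.97925085]
 [  0.           0.           1.        ]] [[ 3.51942108e-01  8.92895532e-01  2.80845727e-01  1.48337038e+02]
 [ 9.36021271e-01 -3.35417063e-01 -1.06581300e-01  6.11092877e+02]
 [-9.65517908e-04  3.00388022e-01 -9.53816599e-01  3.72229925e+02]
 [ 0.00000000e+00  0.00000000e+00  0.00000000e+00  1.00000000e+00]]
```

View pics/a_scene.png

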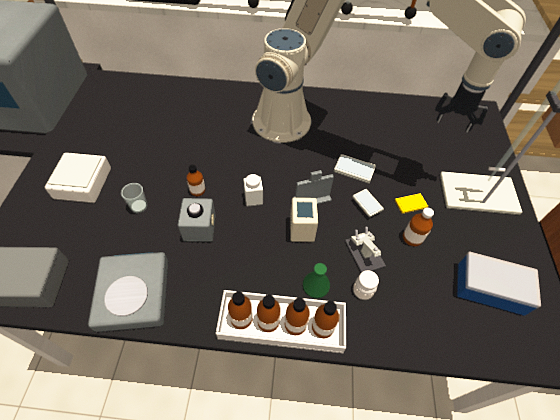

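View pics/a_top.png

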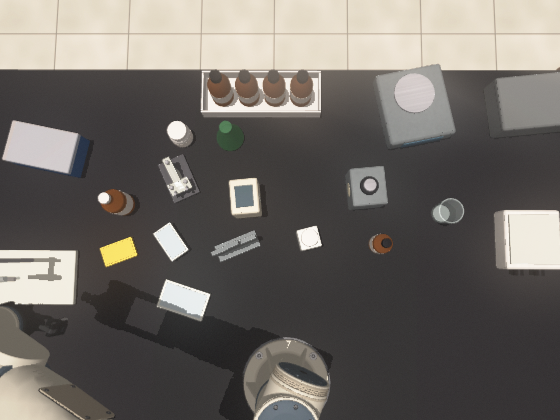

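View pics/a_wrist.png

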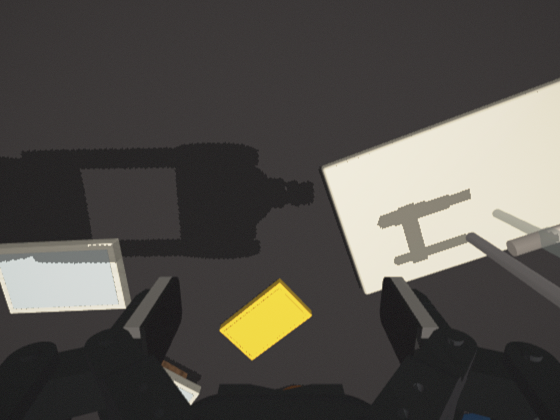

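Run:
```python
from rig import *
import cv2,pickle
out={}
for cam in ["scene","top"]:
    f=grab_frame(cam); out[cam]=f
    vis=f["pixels"][:,:,::-1].copy()
    for n in ["lamp","lamp_window","detector_window","start_button_top","jar","screen","mirror","cradle","pad_low_left","pad_low_right","pad_high","amber_bottle","tall_bottle","round_jar","beaker","flask"]:
        r=masks_of(cam,n)
        out[cam,n]=r
        print(cam,n,[(round(float(d["conf"]),2),[round(float(c),1) for c in d["centre"]],int(d["pixels"].sum())) for d in r])
        if r:
            cs,_=cv2.findContours(r[0]["pixels"].astype('uint8'),0,1)
            cv2.drawContours(vis,cs,-1,(0,0,255),1)
    cv2.imwrite(f"pics/b_{cam}.png",cv2.resize(vis[100:300,80:480],None,fx=2,fy=2,interpolation=0))
pickle.dump(out,open("m0.pkl","wb"))
```

```text
scene lamp [(0.94, [220.0, 198.7], 1448)]
scene lamp_window [(0.72, [217.6, 197.2], 1444)]
scene detector_window []
scene start_button_top [(0.61, [208.4, 190.8], 80), (0.39, [220.5, 198.5], 1482), (0.23, [202.0, 366.9], 449)]
scene jar [(0.6, [191.5, 254.6], 526), (0.24, [189.0, 315.1], 825)]
scene screen [(0.55, [188.8, 314.0], 859), (0.5, [221.2, 199.6], 1517)]
scene mirror [(0.96, [199.3, 368.2], 368), (0.82, [203.8, 413.4], 422), (0.66, [164.4, 356.3], 687)]
scene cradle [(0.86, [241.1, 367.8], 351), (0.67, [188.1, 314.4], 768)]
scene pad_low_left []
scene pad_low_right [(0.36, [217.3, 196.8], 1379)]
scene pad_high [(0.32, [221.7, 197.7], 1440)]
scene amber_bottle [(0.94, [180.3, 192.6], 427)]
scene tall_bottle [(0.96, [227.4, 419.0], 742)]
scene round_jar [(0.93, [282.4, 365.0], 619)]
scene beaker [(0.57, [197.9, 134.3], 542)]
scene flask [(0.9, [283.1, 314.5], 635), (0.66, [196.0, 132.8], 519), (0.53, [218.0, 199.7], 1474)]
top lamp [(0.88, [188.8, 366.5], 1622), (0.66, [239.3, 307.8], 433)]
top lamp_window [(0.84, [190.3, 365.7], 1569)]
top detector_window [(0.94, [196.0, 245.9], 1161)]
top start_button_top [(0.58, [184.1, 369.8], 142)]
top jar [(0.78, [238.1, 307.8], 467)]
top screen [(0.74, [243.9, 235.7], 770), (0.34, [201.9, 117.5], 726)]
top mirror [(0.93, [249.1, 118.6], 694), (0.69, [298.5, 183.2], 1385), (0.59, [238.7, 170.5], 730)]
top cradle [(0.74, [189.1, 367.3], 1648)]
top pad_low_left [(0.34, [186.6, 367.0], 1623)]
top pad_low_right [(0.36, [137.3, 228.7], 658), (0.24, [133.7, 182.3], 503)]
top pad_high []
top amber_bottle [(0.43, [182.2, 368.3], 102)]
top tall_bottle [(0.9, [204.6, 118.9], 710), (0.53, [182.6, 174.2], 482)]
top round_jar [(0.95, [134.6, 183.8], 471)]
top beaker [(0.76, [212.2, 447.6], 687)]
top flask [(0.86, [136.9, 231.0], 592)]
```

View pics/b_top.png

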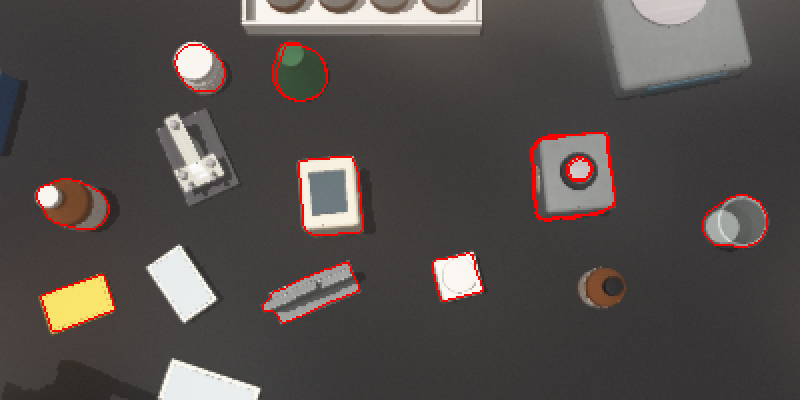

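View pics/b_scene.png

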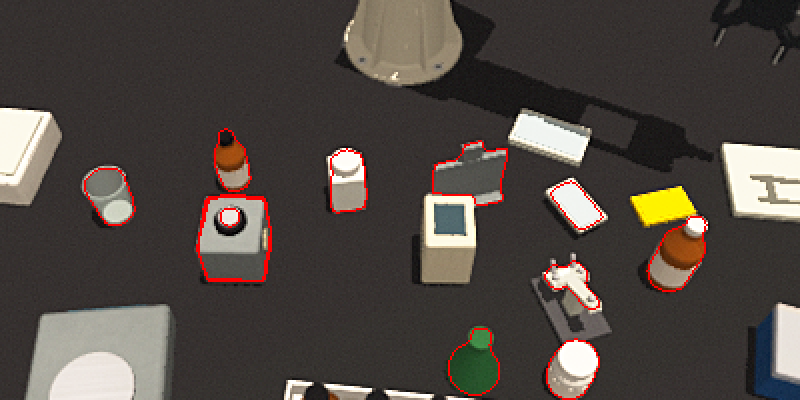

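```bash
cat > h.py <<'E'
import numpy as np, cv2
from scipy.optimize import minimize
def proj(f,P):
    E=np.linalg.inv(f["extrinsics"]); P=np.atleast_2d(P)
    c=P@E[:3,:3].T+E[:3,3]; return c[:,:2]/c[:,2:]*np.array([f["K"][0,0],f["K"][1,1]])+f["K"][:2,2]
def ray(f,uv):
    K=f["K"];d=np.array([(uv[0]-K[0,2])/K[0,0],(uv[1]-K[1,2])/K[1,1],1.]);E=f["extrinsics"]
    return E[:3,3],E[:3,:3]@d/np.linalg.norm(d)
def onplane(f,uv,z):
    o,d=ray(f,uv); return o+d*(z-o[2])/d[2]
def tri(obs):
    A=np.zeros((3,3));b=np.zeros(3)
    for f,uv in obs:
        o,d=ray(f,uv);M=np.eye(3)-np.outer(d,d);A+=M;b+=M@o
    p=np.linalg.solve(A,b); return p,[np.linalg.norm(np.cross(p-ray(f,uv)[0],ray(f,uv)[1])) for f,uv in obs]
def box(x0,x1,y0,y1,z0,z1): return np.array([[x,y,z] for x in(x0,x1) for y in(y0,y1) for z in(z0,z1)],float)
def cyl(r,z0,z1,cx=0,cy=0):
    a=np.linspace(0,2*np.pi,24,endpoint=False);return np.array([[cx+r*np.cos(t),cy+r*np.sin(t),z] for z in(z0,z1) for t in a])
M={"lamp":[box(-55,55,-50,50,0,105)],"jar":[box(-30,30,-30,30,0,90),cyl(24,90,112)],
"screen":[box(-25,25,-65,65,0,8),box(-6,6,-65,65,8,116),box(-6,6,-18,18,116,152)],
"mirror":[box(-50,50,-30,30,0,12)],"det":[box(-50,50,-40,40,0,125)],"detr":[box(-40,40,-50,50,0,125)],"button":[cyl(18,0,1)]}
def place(name,p):
    c,s=np.cos(p[2]),np.sin(p[2]);R=np.array([[c,-s,0],[s,c,0],[0,0,1]])
    return [b@R.T+np.array([p[0],p[1],p[3] if len(p)>3 else 0]) for b in M[name]]
def render(f,parts,S=4):
    im=np.zeros((420*1,560*1),np.float32); big=np.zeros((420*S,560*S),np.uint8)
    for b in parts:
        h=cv2.convexHull(((proj(f,b)+.5)*S*16-8).astype(np.int32)); cv2.fillConvexPoly(big,h,255,shift=4)
    return cv2.resize(big,(560,420),interpolation=cv2.INTER_AREA).astype(np.float32)/255
def fit(name,obs,p0,z=0,zfree=False):
    p0=np.array(list(p0)+([z] if zfree else []),float)
    def cost(p):
        q=list(p) if zfree else list(p)+[z]
        t=0
        for f,m in obs:
            r=render(f,place(name,q)); m=m.astype(np.float32); t+=np.minimum(r,m).sum()/np.maximum(r,m).sum()
        return -t/len(obs)
    best=None
    d=np.array([8,8,.15]+([6] if zfree else []))
    for k in range(2):
        sx=np.vstack([p0]+[p0+d[i]*np.eye(len(p0))[i] for i in range(len(p0))])
        r=minimize(cost,p0,method="Nelder-Mead",options=dict(initial_simplex=sx,xatol=.1,fatol=1e-5,maxiter=250))
        p0=r.x;d=-d/2
    return r.x,-r.fun
def draw(vis,f,parts,col,s=1,o=(0,0)):
    for b in parts:
        h=cv2.convexHull(((proj(f,b)-np.array(o))*s).astype(np.int32));cv2.polylines(vis,[h],True,col,1)
E
python3 - <<'E'
import pickle,numpy as np,cv2
from h import *
o=pickle.load(open("m0.pkl","rb"));S,T=o["scene"],o["top"]
def mk(c,n,i=0): return (o[c],o[c,n][i]["pixels"])
p=onplane(T,(245.9,196),125);print("det top",p)
for n,mod,uv,z,idx in [("lamp","lamp",(366,188),105,(0,0)),("jar","jar",(309,238),100,(0,0)),("screen","screen",(237,244),60,(0,0)),("mirror","mirror",(170.5,238.7),32,(0,2))]:
    p0=onplane(T,uv,z)[:2]
    obs=[mk("scene",n,idx[0]),mk("top",n,idx[1])]
    best=None
    for y in np.arange(-1.4,1.5,.4):
        r=fit(mod,obs,[*p0,y],z=20 if n=="mirror" else 0)
        if best is None or r[1]>best[1]: best=r
    print(n,best)
    zf=fit(mod,obs,best[0],z=20 if n=="mirror" else 0,zfree=True);print("  zfree",zf)
    for c in obs: print("   single",fit(mod,[c],best[0],z=20 if n=="mirror" else 0))
det=mk("top","detector_window")
for m in("det",):
  print("det",fit(m,[det],[*p[:2]*0+onplane(T,(245.9,196),100)[:2],0]))
E
```

```text
det top [532.80383688 113.12101725 125.        ]
lamp (array([ 5.65753906e+02, -2.27945066e+02,  1.10914037e-01]), np.float64(0.9167913198471069))
  zfree (array([ 5.65945534e+02, -2.27267696e+02,  1.12108097e-01,  3.73458434e+00]), np.float64(0.9207148551940918))
   single (array([ 5.59748810e+02, -2.27592507e+02,  1.29215259e-01]), np.float64(0.9277670383453369))
   single (array([ 5.67354393e+02, -2.29328442e+02,  1.07067047e-01]), np.float64(0.9326151013374329))
jar (array([ 4.19975920e+02, -6.09456132e+01,  2.50619144e-01]), np.float64(0.9191569089889526))
  zfree (array([ 4.19830119e+02, -6.08450779e+01,  2.45467344e-01, -2.01334432e+00]), np.float64(0.9201146364212036))
   single (array([ 4.21373363e+02, -5.82062444e+01,  1.11370319e-01]), np.float64(0.9268812537193298))
   single (array([ 4.19934920e+02, -6.12415523e+01,  2.57186152e-01]), np.float64(0.9331340193748474))
screen (array([398.37405515, 149.80846488,   0.40702255]), np.float64(0.8527122139930725))
  zfree (array([398.70798006, 149.52340061,   0.40104644,   3.02984129]), np.float64(0.8559327125549316))
   single (array([3.94397015e+02, 1.51868726e+02, 3.79948395e-01]), np.float64(0.7872358560562134))
   single (array([398.9719275 , 148.6172426 ,   0.40362181]), np.float64(0.9450351595878601))
mirror (array([409.92608268, 342.99673178,   0.62657343]), np.float64(0.8701907396316528))
  zfree (array([409.76045337, 342.1979908 ,   0.61462103,  22.92329709]), np.float64(0.8723787665367126))
   single (array([405.99111951, 343.72485173,   0.65857852]), np.float64(0.7944453954696655))
   single (array([410.04042906, 342.93351193,   0.62360097]), np.float64(0.9574242830276489))
det (array([5.34069792e+02, 1.18850049e+02, 1.06026520e-01]), np.float64(0.9407767057418823))
```

```bash
python3 -m inch '[{"gripper":0.0854,"tx":-0.045,"ty":-0.0185,"tz":-0.01,"spin":0},{"gripper":0.0854,"tx":-0.045,"ty":-0.0185,"tz":-0.01,"spin":0},{"gripper":0.0854,"tx":-0.045,"ty":-0.0185,"tz":-0.01,"spin":0},{"gripper":0.0854,"tx":-0.045,"ty":-0.0185,"tz":-0.01,"spin":0},{"gripper":0.0854,"tx":-0.045,"ty":-0.0185,"tz":-0.01,"spin":0},{"gripper":0.0854,"tx":-0.045,"ty":-0.0185,"tz":-0.01,"spin":0},{"gripper":0.0854,"tx":-0.045,"ty":-0.0185,"tz":-0.01,"spin":0},{"gripper":0.0854,"tx":-0.025,"ty":-0.01,"tz":0,"spin":0}]' 20
cat > snap.py <<'E'
import sys,pickle,cv2
from rig import *
tag=sys.argv[1];names=sys.argv[2:]
f=grab_frame("wrist");out={"f":f,"s":sense()}
vis=f["pixels"][:,:,::-1].copy()
for i,n in enumerate(names):
    r=masks_of("wrist",n);out[n]=r
    print(n,[(round(float(d["conf"]),2),[round(float(c),1) for c in d["centre"]],int(d["pixels"].sum())) for d in r])
    for d in r[:3]:
        cs,_=cv2.findContours(d["pixels"].astype('uint8'),0,1);cv2.drawContours(vis,cs,-1,[(0,0,255),(0,255,0),(255,0,0),(255,0,255),(0,255,255)][i%5],1)
pickle.dump(out,open(f"{tag}.pkl","wb"))
cv2.imwrite(f"pics/{tag}.png",vis);cv2.imwrite(f"pics/{tag}_raw.png",f["pixels"][:,:,::-1])
E
python3 snap.py w1 mirror cradle pad_high detector_window
```

```text
clock: 2.65
eef_pos: [492.0, 332.5, 303.0]
tcp_rot: [3.14, 0.002, 2.78]
contact_force: [0.3, 1.0, 0.9]
opening: 0.998
mirror [(0.85, [2.4, 149.5], 436), (0.65, [102.4, 264.7], 4930), (0.6, [25.7, 378.6], 4298)]
cradle [(0.8, [250.5, 302.4], 2707)]
pad_high [(0.55, [225.8, 8.1], 399), (0.42, [291.6, 335.9], 85)]
detector_window [(0.87, [267.5, 117.4], 8737)]
```

View pics/w1.png

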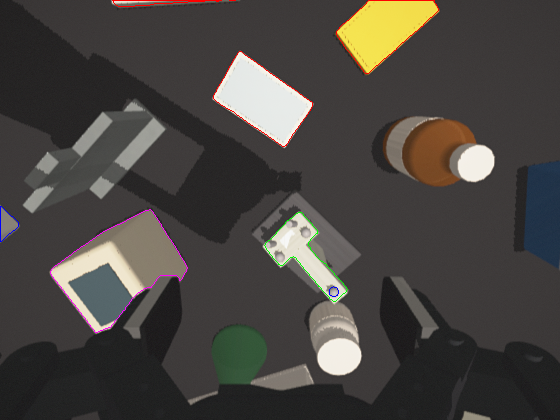

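Run:
```python
import cv2,pickle
from h import *
w=pickle.load(open("w1.pkl","rb"));f=w["f"]
im=cv2.imread("pics/w1_raw.png")
cv2.imwrite("pics/w1_c.png",cv2.resize(im[190:310,240:400],None,fx=5,fy=5,interpolation=cv2.INTER_CUBIC))
# mirror fit
m=w["mirror"][1]["pixels"]
o=pickle.load(open("m0.pkl","rb"))
print(fit("mirror",[(f,m)],[410,343,.62],z=20))
print(fit("mirror",[(f,m),(o["top"],o["top","mirror"][2]["pixels"])],[410,343,.62],z=20,zfree=True))
print(fit("screen",[(f,m)],[410,343,.62],z=20)) if 0 else 0
```

```text
(array([407.58326596, 342.69162702,   0.62223044]), np.float64(0.9811232089996338))
(array([408.47725405, 342.95368463,   0.62272947,  19.96193966]), np.float64(0.954939603805542))
```

View pics/w1_c.png

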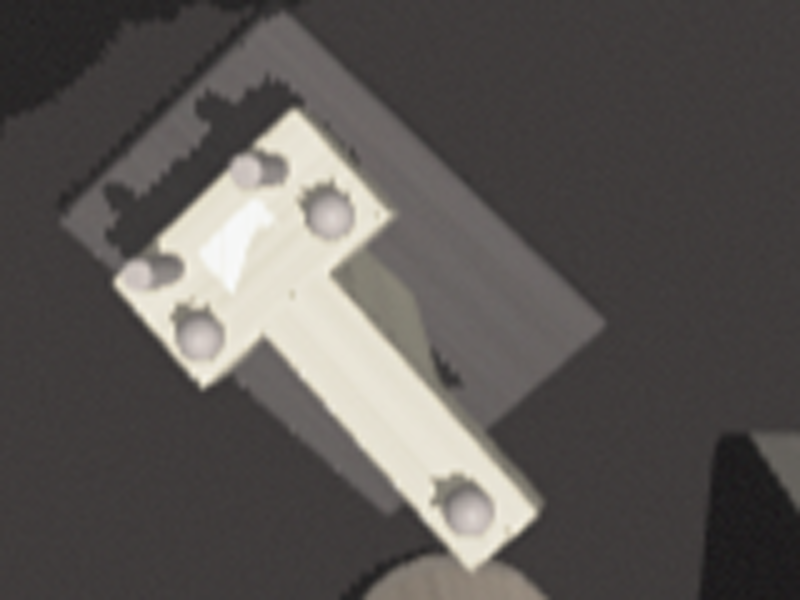

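```bash
cat > cr.py <<'E'
from h import *
from scipy.optimize import least_squares
def Rc(yaw):
    c,s=np.cos(yaw),np.sin(yaw);t=np.radians(25);
    return np.array([[c,-s,0],[s,c,0],[0,0,1]])@np.array([[np.cos(t),0,-np.sin(t)],[0,1,0],[np.sin(t),0,np.cos(t)]])
C=np.array([[-36,22,-6],[-36,-22,-6],[36,0,-6]],float)
def fitc(obs,zfree=False):
    def r(p):
        z=p[3] if zfree else 85
        P=C@Rc(p[2]).T+np.array([p[0],p[1],z]);return np.concatenate([(proj(f,P)-uv).ravel() for f,uv in obs])
    return least_squares(r,[570,300,.5]+([85] if zfree else []))
E
python3 - <<'E'
import pickle
from cr import *
f=pickle.load(open("w1.pkl","rb"))["f"]
o=pickle.load(open("m0.pkl","rb"))
uv=(np.array([[329,213],[199,334],[468,511.]])+.5)/5-.5+[240,190]
r=fitc([(f,uv)]);print(r.x,r.fun)
r=fitc([(f,uv)],True);print(r.x,r.fun)
s=(np.array([[214,164],[187,182],[174.5,123]]))/2+[80,100]
print(proj(o["top"],C@Rc(r.x[2]).T+[r.x[0],r.x[1],85]))
T=o["top"]["pixels"][:,:,::-1]
cv2.imwrite("pics/top_c.png",cv2.resize(T[145:215,145:215],None,fx=9,fy=9,interpolation=cv2.INTER_CUBIC))
E
```

```text
[6.00187980e+02 3.29583755e+02 4.28815658e-01] [ 0.14642354  0.02471337 -0.05423189  0.12253736 -0.09109042 -0.14745586]
[5.99815694e+02 3.29651353e+02 4.28880579e-01 8.57959221e+01] [ 0.14181345 -0.03441206 -0.11221207  0.11743607 -0.03133021 -0.07830731]
[[171.0367497  188.09128502]
 [184.89354972 181.93629727]
 [166.59611857 162.78278186]]
```

View pics/top_c.png

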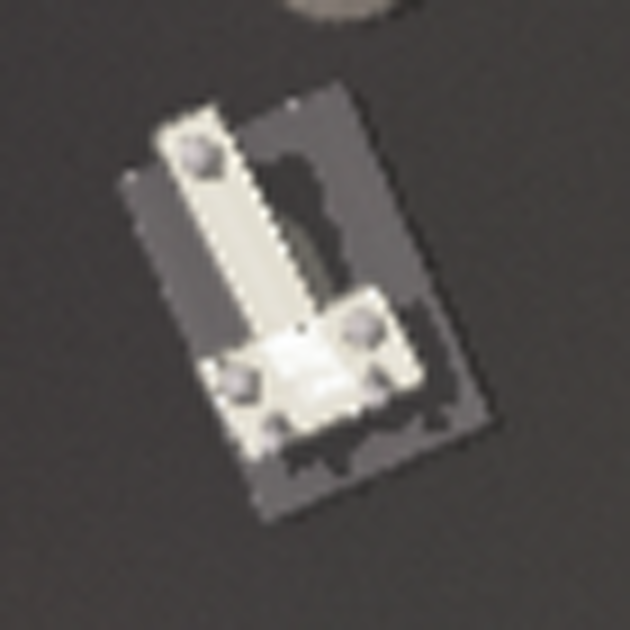

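```bash
python3 -m inch '[{"gripper":0.0854,"tx":0.0405,"ty":-0.01,"tz":0.02,"spin":0},{"gripper":0.0854,"tx":0.0405,"ty":-0.01,"tz":0.02,"spin":0},{"gripper":0.0854,"tx":0,"ty":0,"tz":0.032,"spin":-8.5},{"gripper":0.0854,"tx":0,"ty":0,"tz":0.032,"spin":-8.5},{"gripper":0.0854,"tx":0,"ty":0,"tz":0.032,"spin":-8.5},{"gripper":0.0854,"tx":0,"ty":0,"tz":0.032,"spin":-8.5},{"gripper":0.0854,"tx":0,"ty":0,"tz":0.032,"spin":-8.5},{"gripper":0.0854,"tx":0,"ty":0,"tz":0.032,"spin":-8.5}]'
python3 snap.py w2 mirror
```

```text
clock: 3.7
eef_pos: [405.1, 345.5, 68.2]
tcp_rot: [3.141, 0.0, -2.603]
contact_force: [0.7, 0.3, 0.1]
opening: 0.996
mirror [(0.83, [25.2, 412.6], 8194), (0.82, [302.9, 500.3], 9099), (0.75, [240.7, 276.2], 17672)]
```

View pics/w2.png

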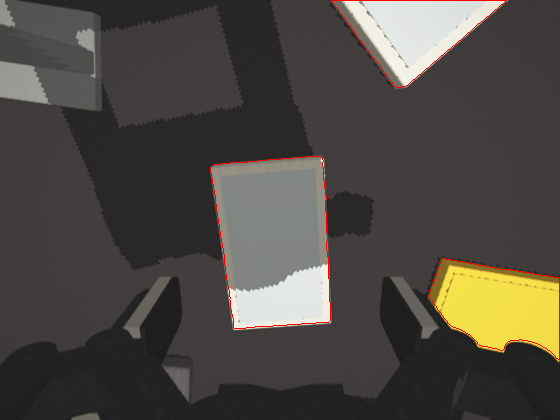

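```bash
cat > mv.py <<'E'
import numpy as np
from rig import sense
def to(target,yaw=None):
    s=sense();p=np.array(s["eef_pos"]);y=s["tcp_rot"][2];d=np.array(target)-p
    dy=0 if yaw is None else (yaw-y+np.pi/2)%np.pi-np.pi/2
    for a,n in((y,"before spin"),(y+dy,"after spin")):
        print(n,"tx %.1f ty %.1f tz %.1f mm"%(d[0]*np.cos(a)+d[1]*np.sin(a),d[0]*np.sin(a)-d[1]*np.cos(a),-d[2]),"spin deg %.1f"%(-np.degrees(dy)))
E
python3 - <<'E'
import pickle
from h import *
import mv
w=pickle.load(open("w2.pkl","rb"));f=w["f"];m=w["mirror"][2]["pixels"]
w1=pickle.load(open("w1.pkl","rb"))
print(fit("mirror",[(f,m)],[409,343,.62],z=20))
r=fit("mirror",[(f,m),(w1["f"],w1["mirror"][1]["pixels"])],[409,343,.62],z=20,zfree=True);print(r)
mv.to([408.8,342.8,8],r[0][2])
E
```

```text
(array([407.24603485, 342.58704154,   0.62020312]), np.float64(0.9700727462768555))
(array([407.53425649, 342.5887855 ,   0.62151786,  17.98646293]), np.float64(0.9826442003250122))
before spin tx -4.7 ty -3.6 tz 57.8 mm spin deg -5.0
after spin tx -4.4 ty -4.0 tz 57.8 mm spin deg -5.0
```

```bash
python3 -m inch '[{"gripper":0.0854,"tx":0,"ty":0,"tz":0.005,"spin":-5},{"gripper":0.0854,"tx":-0.004,"ty":-0.004,"tz":0.02,"spin":0},{"gripper":0.0854,"tx":0,"ty":0,"tz":0.02,"spin":0},{"gripper":0.0854,"tx":0,"ty":0,"tz":0.014,"spin":0},{"gripper":0.0854,"tx":0,"ty":0,"tz":0,"spin":0},{"gripper":0.04,"tx":0,"ty":0,"tz":0,"spin":0},{"gripper":0.04,"tx":0,"ty":0,"tz":0,"spin":0},{"gripper":0.04,"tx":0,"ty":0,"tz":0,"spin":0}]' 25
python3 snap.py w3 mirror
```

```text
clock: 4.6
eef_pos: [412.4, 344.3, 11.5]
tcp_rot: [3.141, 0.002, -2.525]
contact_force: [-1.8, 0.3, 5.9]
opening: 0.696
mirror [(0.72, [272.0, 283.6], 32842), (0.69, [341.7, 531.3], 3620), (0.57, [27.0, 493.0], 7479)]
```

View pics/w3.png

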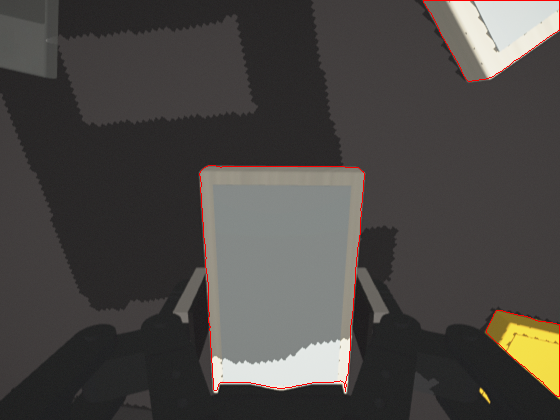

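```bash
python3 -m inch '[{"gripper":0.04,"tx":0,"ty":0,"tz":-0.02,"spin":0},{"gripper":0.04,"tx":0,"ty":0,"tz":-0.03,"spin":0},{"gripper":0.04,"tx":0,"ty":0,"tz":-0.04,"spin":0},{"gripper":0.04,"tx":0,"ty":0,"tz":-0.04,"spin":5.4},{"gripper":0.04,"tx":0,"ty":0,"tz":-0.02,"spin":5.4},{"gripper":0.04,"tx":0,"ty":0,"tz":0,"spin":0},{"gripper":0.04,"tx":0,"ty":0,"tz":0,"spin":0},{"gripper":0.04,"tx":0,"ty":0,"tz":0,"spin":0}]' 25
python3 -c "
import mv;mv.to([604.7,330.5,140],0.429)"
python3 snap.py w4 mirror
```

```text
clock: 5.5
eef_pos: [411.1, 342.8, 158.9]
tcp_rot: [-3.141, -0.002, -2.711]
contact_force: [-0.1, 0.7, -2.6]
opening: 0.691
before spin tx -170.8 ty -92.1 tz 18.9 mm spin deg 0.1
after spin tx -171.0 ty -91.8 tz 18.9 mm spin deg 0.1
mirror [(0.93, [236.4, 457.2], 7258), (0.88, [22.3, 359.9], 6420), (0.6, [270.6, 282.6], 32841)]
```

View pics/w4.png

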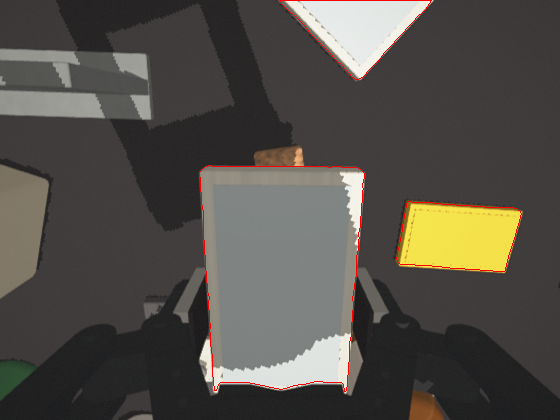

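Run:
```python
import pickle
from h import *
w=pickle.load(open("w4.pkl","rb"));f=w["f"];s=w["s"];p=s["eef_pos"];y=s["tcp_rot"][2];print(p,y)
m=w["mirror"][2]["pixels"]
# far edge bottom/top corners: top face z=p+14.5+6, camera sees front... 
for z in (8,20):
  for uv in ((282,167),(200,170),(364,170),(282,184)):
    q=onplane(f,uv,p[2]+z)-p;print(z,uv,q[0]*np.cos(y)+q[1]*np.sin(y),q[0]*np.sin(y)-q[1]*np.cos(y))
```

```text
[411.0498179  342.80713368 158.72330968] -2.7111210638184247
8 (282, 167) 54.31571578235216 -0.002571876857668798
8 (200, 170) 53.11006580096839 -32.19681084000306
8 (364, 170) 53.15718358424508 32.177744918288674
8 (282, 184) 47.534284539477575 0.010179625842564377
20 (282, 167) 56.29944512486644 -0.044133393139006216
20 (200, 170) 55.20183664769853 -29.35336090323451
20 (364, 170) 55.24473208099047 29.252419551491954
20 (282, 184) 50.12571598751957 -0.032524586539686595
```

```bash
python3 -m inch '[{"gripper":0.04,"tx":-0.03,"ty":-0.016,"tz":0,"spin":0},{"gripper":0.04,"tx":-0.035,"ty":-0.019,"tz":0,"spin":0},{"gripper":0.04,"tx":-0.035,"ty":-0.019,"tz":0,"spin":0},{"gripper":0.04,"tx":-0.035,"ty":-0.019,"tz":0.005,"spin":0},{"gripper":0.04,"tx":-0.025,"ty":-0.014,"tz":0.015,"spin":0},{"gripper":0.04,"tx":-0.013,"ty":-0.005,"tz":0.015,"spin":0},{"gripper":0.04,"tx":0,"ty":0,"tz":0.013,"spin":0},{"gripper":0.04,"tx":0,"ty":0,"tz":0,"spin":0}]' 25
python3 - <<'E'
from rig import *
import cv2
import mv
for n in ("scene","top"):
    f=grab_frame(n)["pixels"][:,:,::-1]
    c=f[200:280,320:420] if n=="scene" else f[140:220,130:230]
    cv2.imwrite(f"pics/c1_{n}.png",cv2.resize(c,None,fx=6,fy=6,interpolation=cv2.INTER_CUBIC))
mv.to([606.5,331.3,110],0.429)
E
```

```text
clock: 6.4
eef_pos: [605.2, 330.7, 108.6]
tcp_rot: [-3.141, -0.006, -2.712]
contact_force: [-0.8, -0.4, -1.5]
opening: 0.693
before spin tx -0.2 ty -0.6 tz 1.5 mm spin deg 0.0
after spin tx -0.2 ty -0.6 tz 1.5 mm spin deg 0.0
```

View pics/c1_scene.png

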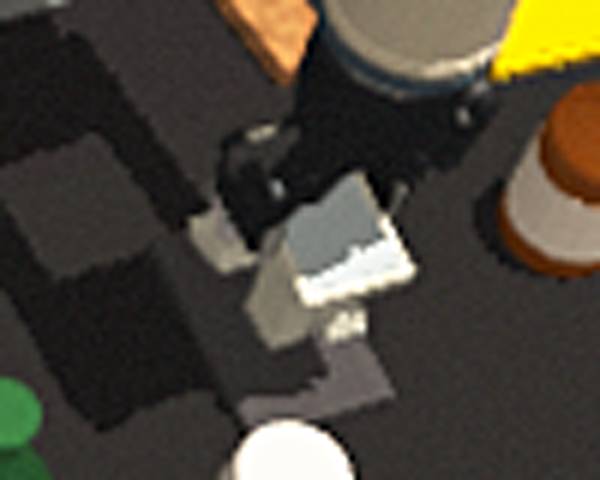

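```bash
python3 -m inch '[{"gripper":0.04,"tx":0,"ty":0,"tz":0.006,"spin":0},{"gripper":0.04,"tx":0,"ty":0,"tz":0.005,"spin":0},{"gripper":0.04,"tx":0,"ty":0,"tz":0.003,"spin":0},{"gripper":0.04,"tx":0,"ty":0,"tz":0.002,"spin":0},{"gripper":0.04,"tx":0,"ty":0,"tz":0.002,"spin":0},{"gripper":0.04,"tx":0,"ty":0,"tz":0.002,"spin":0},{"gripper":0.04,"tx":0,"ty":0,"tz":0.002,"spin":0},{"gripper":0.04,"tx":0,"ty":0,"tz":0,"spin":0}]' 20
python3 -c "
from rig import *;import cv2
s=sense();print(s['eef_pos'],s['contact_force'],s['wrist_torque'])
cv2.imwrite('pics/w5.png',grab_frame('wrist')['pixels'][:,:,::-1])"
```

```text
clock: 7.3
eef_pos: [608.2, 332.3, 91.1]
tcp_rot: [3.141, 0.002, -2.713]
contact_force: [-0.4, 0.7, 2.6]
opening: 0.694
[608.22571719 332.27741785  91.14141871] [-0.36314631  0.70960239  2.57708975] [ 0.08860036 -0.02126393  0.03941353]
```

View pics/w5.png

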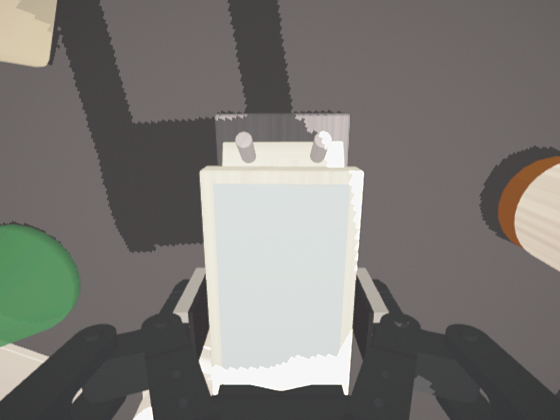

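Run:
```python
from rig import *
from cr import *
f=grab_frame("wrist");s=sense();p=s["eef_pos"];print(p)
for yaw in (.429,):
    R=Rc(yaw)
    for P in ([-54,18,14],[-54,-18,14],[-54,18,0],[-54,-18,0]):
        print(P,proj(f,np.array(P)@R.T+[600.5,329.2,85]))
cv2.imwrite('pics/w5c.png',cv2.resize(f['pixels'][100:220,190:380,::-1],None,fx=4,fy=4,interpolation=cv2.INTER_CUBIC))
```

```text
[608.29415435 332.30220538  91.13927582]
[-54, 18, 14] [[322.75567613 138.38126799]]
[-54, -18, 14] [[242.77918984 138.36253369]]
[-54, 18, 0] [[319.27461935 148.37536804]]
[-54, -18, 0] [[245.89018906 148.3575676 ]]
```

View pics/w5c.png

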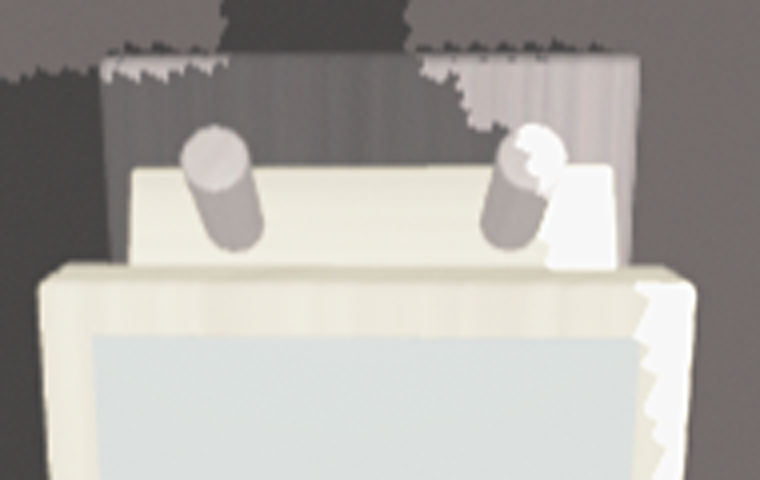

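```bash
python3 -m inch '[{"gripper":0.04,"tx":0.003,"ty":0,"tz":0.001,"spin":0},{"gripper":0.04,"tx":0,"ty":0,"tz":0.0015,"spin":0},{"gripper":0.04,"tx":0,"ty":0,"tz":0.0015,"spin":0},{"gripper":0.04,"tx":0,"ty":0,"tz":0.0015,"spin":0},{"gripper":0.04,"tx":0,"ty":0,"tz":0.0015,"spin":0},{"gripper":0.04,"tx":0,"ty":0,"tz":0.0015,"spin":0},{"gripper":0.04,"tx":0,"ty":0,"tz":0.001,"spin":0},{"gripper":0.04,"tx":0,"ty":0,"tz":0,"spin":0}]' 20
python3 -c "
from rig import *;import cv2
s=sense();print(s['eef_pos'],s['contact_force'],s['wrist_torque'])
cv2.imwrite('pics/w6.png',grab_frame('wrist')['pixels'][:,:,::-1])"
```

```text
clock: 8.2
eef_pos: [604.6, 330.5, 81.4]
tcp_rot: [-3.142, -0.0, -2.712]
contact_force: [-2.7, -1.3, 7.2]
opening: 0.696
[604.55622731 330.50129303  81.3685894 ] [-2.68845023 -1.27614563  7.1870898 ] [-0.09619859  0.16249084  0.02987872]
```

View pics/w6.png

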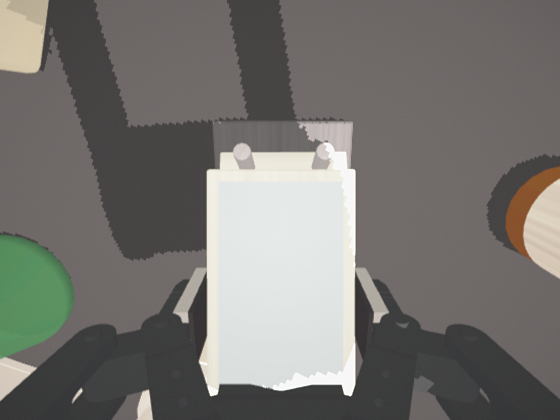

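```bash
python3 -m inch '[{"gripper":0.04,"tx":0,"ty":0,"tz":0.001,"spin":0},{"gripper":0.04,"tx":0,"ty":0,"tz":0.001,"spin":0},{"gripper":0.04,"tx":0,"ty":0,"tz":0.001,"spin":0},{"gripper":0.04,"tx":0,"ty":0,"tz":0,"spin":0},{"gripper":0.04,"tx":0,"ty":0,"tz":0,"spin":0},{"gripper":0.04,"tx":0,"ty":0,"tz":0,"spin":0},{"gripper":0.04,"tx":0,"ty":0,"tz":0,"spin":0},{"gripper":0.04,"tx":0,"ty":0,"tz":0,"spin":0}]' 20
python3 - <<'E'
from rig import *;import cv2
from h import *
s=sense();print(s['eef_pos'],s['contact_force'],s['wrist_torque'])
f=grab_frame('wrist');cv2.imwrite('pics/w7.png',f['pixels'][:,:,::-1])
f=grab_frame('scene')['pixels'][:,:,::-1]
cv2.imwrite("pics/w7s.png",cv2.resize(f[200:280,320:420],None,fx=6,fy=6,interpolation=cv2.INTER_CUBIC))
E
```

```text
clock: 9.05
eef_pos: [604.6, 330.5, 78.6]
tcp_rot: [-3.142, 0.0, -2.713]
contact_force: [-2.9, -2.4, 8.5]
opening: 0.695
[604.64275441 330.53120092  78.55036836] [-2.92823019 -2.435343    8.52372946] [-0.1167575   0.17215152  0.00560395]
```

View pics/w7.png

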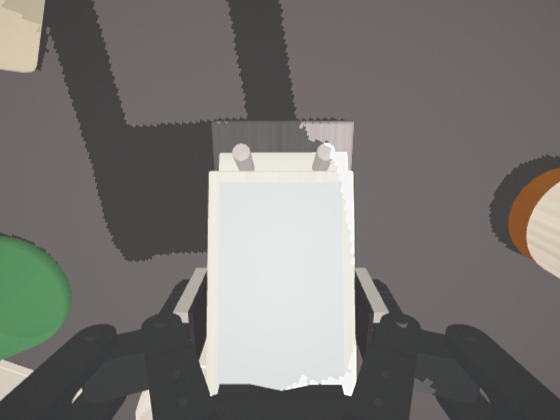

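View pics/w7s.png

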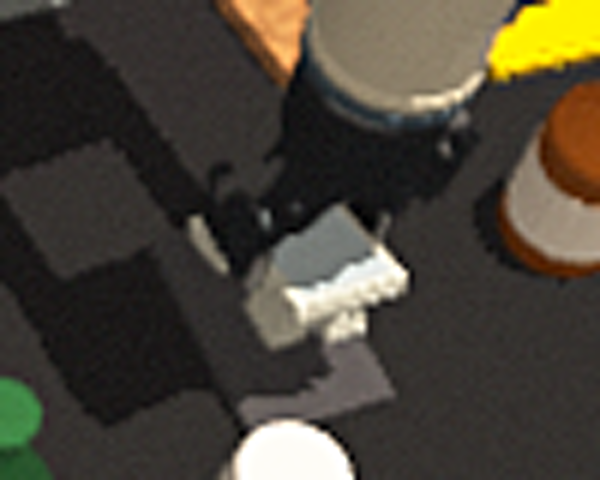

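```bash
python3 -m inch '[{"gripper":0.04,"tx":0,"ty":0,"tz":0.001,"spin":0},{"gripper":0.04,"tx":0,"ty":0,"tz":0.001,"spin":0},{"gripper":0.04,"tx":0,"ty":0,"tz":0,"spin":0},{"gripper":0.04,"tx":0,"ty":0,"tz":0,"spin":0},{"gripper":0.04,"tx":0,"ty":0,"tz":0,"spin":0},{"gripper":0.04,"tx":0,"ty":0,"tz":0,"spin":0},{"gripper":0.04,"tx":0,"ty":0,"tz":0,"spin":0},{"gripper":0.04,"tx":0,"ty":0,"tz":0,"spin":0}]' 20
python3 - <<'E'
from rig import *;import cv2
s=sense();print(s['eef_pos'],s['contact_force'],s['wrist_torque'])
f=grab_frame('wrist');cv2.imwrite('pics/w8.png',cv2.resize(f['pixels'][100:220,190:380,::-1],None,fx=4,fy=4,interpolation=cv2.INTER_CUBIC))
E
```

```text
clock: 9.95
eef_pos: [604.7, 330.6, 76.9]
tcp_rot: [-3.142, 0.0, -2.712]
contact_force: [-3.4, -0.9, 11.0]
opening: 0.696
[604.74867813 330.58740438  76.85996952] [-3.38356592 -0.94757555 11.03028203] [-0.16102462  0.25786123  0.05147311]
```

View pics/w8.png

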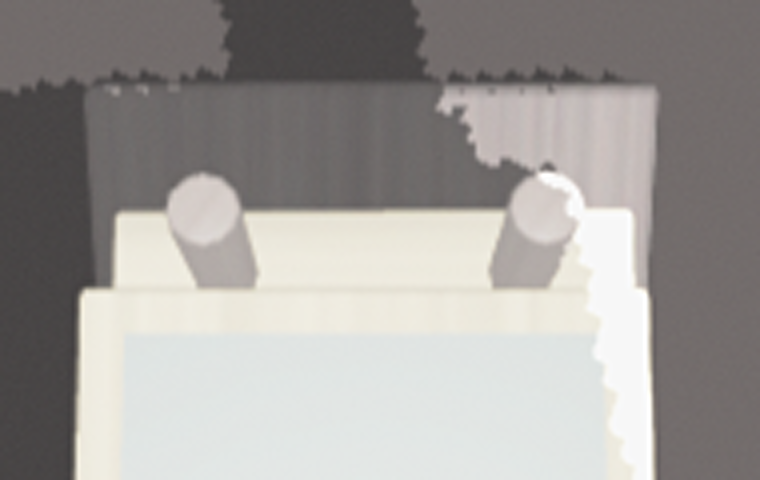

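```bash
cat > seat.py <<'E'
from rig import *
from cr import *
f=grab_frame("wrist");R=Rc(.429);O=np.array([600.5,329.2,85])
for s in (0,3,6):
    q=proj(f,np.array([[-50+s,30,12],[-50+s,-30,12],[-50+s,30,0],[-50+s,-30,0],[50+s,30,12],[50+s,-30,12]])@R.T+O);print(s,q.round(1).tolist(),"w",q[0,0]-q[1,0])
q=proj(f,np.array([[-54,18,14],[-54,-18,14]])@R.T+O);print(q)
E
python3 seat.py
python3 -m inch '[{"gripper":0.04,"tx":0,"ty":0,"tz":0.001,"spin":0},{"gripper":0.04,"tx":0,"ty":0,"tz":0.001,"spin":0},{"gripper":0.04,"tx":0,"ty":0,"tz":0,"spin":0},{"gripper":0.04,"tx":0,"ty":0,"tz":0,"spin":0},{"gripper":0.04,"tx":0,"ty":0,"tz":0,"spin":0},{"gripper":0.04,"tx":0,"ty":0,"tz":0,"spin":0},{"gripper":0.04,"tx":0,"ty":0,"tz":0,"spin":0},{"gripper":0.04,"tx":0,"ty":0,"tz":0,"spin":0}]' 20
python3 seat.py
python3 - <<'E'
from rig import *;import cv2
f=grab_frame('wrist');cv2.imwrite('pics/w9.png',cv2.resize(f['pixels'][100:220,190:380,::-1],None,fx=4,fy=4,interpolation=cv2.INTER_CUBIC))
E
```

```text
0 [[354.9, 161.9], [211.5, 161.9], [349.2, 169.4], [216.8, 169.4], [362.2, 417.3], [204.5, 417.2]] w 143.40595919914787
3 [[355.1, 168.9], [211.3, 168.8], [349.4, 175.9], [216.6, 175.8], [362.4, 425.7], [204.2, 425.6]] w 143.79809218103512
6 [[355.3, 175.9], [211.1, 175.9], [349.5, 182.4], [216.4, 182.3], [362.7, 434.2], [204.0, 434.1]] w 144.19237556027883
[[326.65758226 151.13731366]
 [239.73018925 151.11258824]]
clock: 10.85
eef_pos: [604.9, 330.6, 76.6]
tcp_rot: [3.142, 0.001, -2.713]
contact_force: [-8.8, -4.8, 23.9]
opening: 0.697
0 [[355.0, 161.7], [211.3, 161.7], [349.3, 169.3], [216.6, 169.2], [362.3, 417.6], [204.3, 417.5]] w 143.70209940332418
3 [[355.2, 168.7], [211.1, 168.7], [349.5, 175.7], [216.5, 175.7], [362.6, 426.1], [204.1, 426.0]] w 144.09450511701013
6 [[355.4, 175.8], [210.9, 175.7], [349.6, 182.3], [216.3, 182.2], [362.8, 434.6], [203.8, 434.5]] w 144.48905977458685
[[326.73868358 150.93955372]
 [239.62876445 150.9145407 ]]
```

View pics/w9.png

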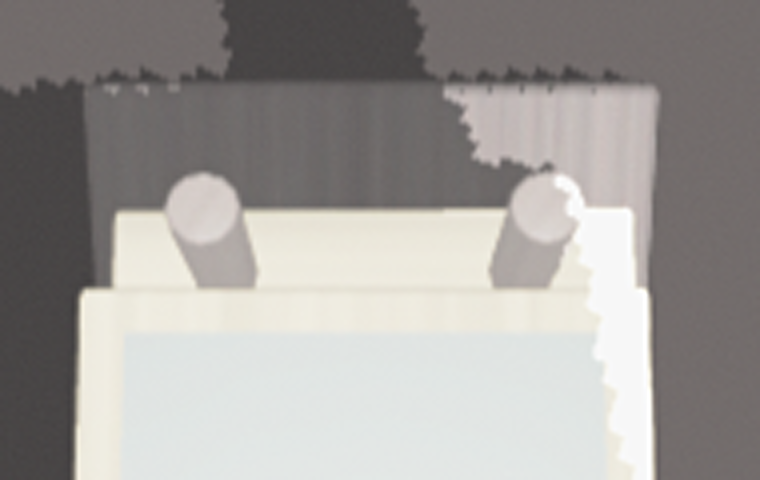

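```bash
python3 -m inch '[{"gripper":0.04,"tx":0,"ty":0,"tz":-0.001,"spin":0},{"gripper":0.04,"tx":0,"ty":0,"tz":-0.001,"spin":0},{"gripper":0.0854,"tx":0,"ty":0,"tz":0,"spin":0},{"gripper":0.0854,"tx":0,"ty":0,"tz":0,"spin":0},{"gripper":0.0854,"tx":0,"ty":0,"tz":0,"spin":0},{"gripper":0.0854,"tx":0,"ty":0,"tz":0,"spin":0},{"gripper":0.0854,"tx":0,"ty":0,"tz":0,"spin":0},{"gripper":0.0854,"tx":0,"ty":0,"tz":0,"spin":0}]' 20
python3 seat.py
python3 - <<'E'
from rig import *;import cv2
f=grab_frame('wrist');cv2.imwrite('pics/w10.png',f['pixels'][:,:,::-1])
E
```

```text
clock: 11.75
eef_pos: [604.7, 330.6, 75.6]
tcp_rot: [-3.142, -0.0, -2.713]
contact_force: [-0.5, 0.2, 0.2]
opening: 1.0
0 [[355.4, 162.5], [210.8, 162.4], [349.6, 170.0], [216.2, 170.0], [362.9, 420.2], [203.6, 420.1]] w 144.56287776264276
3 [[355.6, 169.5], [210.6, 169.4], [349.8, 176.5], [216.0, 176.5], [363.1, 428.8], [203.4, 428.7]] w 144.96321726630117
6 [[355.8, 176.6], [210.4, 176.5], [350.0, 183.1], [215.9, 183.0], [363.4, 437.4], [203.2, 437.3]] w 145.3657802563327
[[326.9414886  151.60641852]
 [239.30714967 151.5786436 ]]
```

View pics/w10.png

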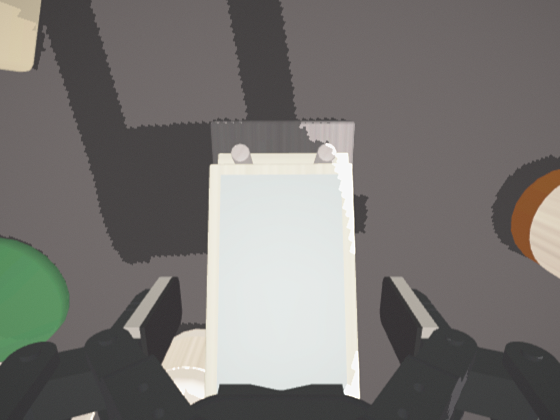

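```bash
python3 -m inch '[{"gripper":0.0854,"tx":0,"ty":0,"tz":-0.015,"spin":0},{"gripper":0.0854,"tx":0,"ty":0,"tz":-0.04,"spin":0},{"gripper":0.0854,"tx":0,"ty":0,"tz":-0.05,"spin":0},{"gripper":0.0854,"tx":0,"ty":0,"tz":-0.05,"spin":0},{"gripper":0.0854,"tx":0,"ty":0,"tz":-0.05,"spin":0},{"gripper":0.0854,"tx":0.0283,"ty":-0.038,"tz":-0.01,"spin":0},{"gripper":0.0854,"tx":0.0283,"ty":-0.038,"tz":-0.01,"spin":0},{"gripper":0.0854,"tx":0.0283,"ty":-0.038,"tz":-0.01,"spin":0}]' 20
python3 -m inch '[{"gripper":0.0854,"tx":0.0283,"ty":-0.038,"tz":-0.01,"spin":0},{"gripper":0.0854,"tx":0.0283,"ty":-0.038,"tz":-0.01,"spin":0},{"gripper":0.0854,"tx":0.0283,"ty":-0.038,"tz":-0.01,"spin":0},{"gripper":0.0854,"tx":0.0283,"ty":-0.038,"tz":-0.01,"spin":0},{"gripper":0.0854,"tx":0.0283,"ty":-0.038,"tz":-0.01,"spin":0},{"gripper":0.0854,"tx":0,"ty":0,"tz":0,"spin":8.2},{"gripper":0.0854,"tx":0,"ty":0,"tz":0,"spin":8.2},{"gripper":0.0854,"tx":0,"ty":0,"tz":0,"spin":6}]' 20
python3 snap.py w11 lamp jar screen detector_window mirror start_button_top
```

```text
clock: 12.65
eef_pos: [574.4, 190.4, 312.8]
tcp_rot: [-3.141, 0.002, -2.711]
contact_force: [1.0, -0.0, 0.2]
opening: 1.004
clock: 13.45
eef_pos: [525.1, -40.7, 362.2]
tcp_rot: [-3.141, 0.002, -3.11]
contact_force: [0.5, 0.3, -0.0]
opening: 0.997
lamp [(0.73, [204.1, 117.6], 813), (0.69, [194.2, 134.4], 9248)]
jar [(0.74, [80.2, 264.3], 2935)]
screen [(0.59, [66.5, 434.5], 4742)]
detector_window [(0.9, [182.9, 409.4], 8168), (0.65, [307.0, 512.9], 2894)]
mirror [(0.63, [139.7, 3.0], 128), (0.6, [231.2, 549.0], 1761)]
start_button_top [(0.83, [209.0, 119.2], 783), (0.56, [65.1, 433.7], 5103)]
```

View pics/w11.png

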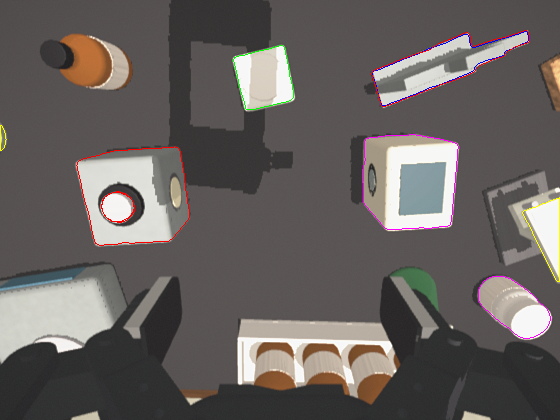

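Run:
```python
import pickle
from h import *
w=pickle.load(open("w11.pkl","rb"));f=w["f"];o=pickle.load(open("m0.pkl","rb"));T=o["top"]
p={}
def pr(n,k,i,p0,tm=None):
    a=fit(n,[(f,w[k][i]["pixels"])],p0); p[n]=a[0]; print(n,a)
    if tm: print("   zfree w/top",fit(n,[(f,w[k][i]["pixels"]),(T,o["top",tm][0]["pixels"])],p0,zfree=True))
pr("lamp","lamp",1,[566,-228,.1],"lamp");pr("det","detector_window",0,[534,119,.1],"detector_window");pr("jar","jar",0,[420,-61,.25],"jar");pr("screen","screen",0,[398,149,.405],"screen")
L,D=p["lamp"],p["det"];d=(D-L)[:2];print("yaw from centres",np.arctan2(-d[0],d[1]),np.linalg.norm(d))
b=w["start_button_top"][0]["centre"];bt=o["top","start_button_top"][0]["centre"];bs=o["scene","start_button_top"][0]["centre"]
print("button tri",tri([(f,b[::-1]),(T,bt[::-1])]),tri([(f,b[::-1]),(T,bt[::-1]),(o["scene"],bs[::-1])]),onplane(f,b[::-1],125))
vis=cv2.imread("pics/w11_raw.png");
for n,c in zip(p,[(0,0,255),(0,255,0),(255,0,0),(255,0,255)]): draw(vis,f,place(n,p[n]),c)
pickle.dump(p,open("p.pkl","wb"))
# windows
y=L[2];
for c,s in ((L,[0,50,60]),(D,[0,-40,60])):
    R=np.array([[np.cos(c[2]),-np.sin(c[2]),0],[np.sin(c[2]),np.cos(c[2]),0],[0,0,1]]);q=R@np.array(s)+[c[0],c[1],0];print("win",q,proj(f,q))
cv2.imwrite("pics/w11f.png",cv2.resize(vis[0:260,60:560],None,fx=1.6,fy=1.6))
```

```text
lamp (array([ 5.64135447e+02, -2.28126449e+02,  1.37512049e-01]), np.float64(0.9253079891204834))
   zfree w/top (array([ 5.69031454e+02, -2.34494948e+02,  8.50271199e-02, -1.53709781e+01]), np.float64(0.954960823059082))
det (array([5.31790882e+02, 1.15893690e+02, 7.13910040e-02]), np.float64(0.9283354878425598))
   zfree w/top (array([ 5.34007879e+02,  1.20547923e+02,  9.92214971e-02, -1.07175851e+01]), np.float64(0.9530389308929443))
jar (array([ 4.19615704e+02, -6.31299274e+01,  2.56322352e-01]), np.float64(0.9425290822982788))
   zfree w/top (array([ 4.19362466e+02, -6.30677863e+01,  2.59877856e-01, -5.47885110e+00]), np.float64(0.9368239641189575))
screen (array([3.97049990e+02, 1.46069782e+02, 3.91924335e-01]), np.float64(0.9500938057899475))
   zfree w/top (array([397.21182464, 148.82052954,   0.4065978 ,  -5.44299141]), np.float64(0.9304755926132202))
yaw from centres 0.09374382089287582 345.53730221682696
button tri (array([ 569.56114612, -230.82054616,  114.76463055]), [np.float64(0.5405798318725733), np.float64(0.540579831872772)]) (array([ 568.54837579, -232.34289777,  119.5272894 ]), [np.float64(3.6773558933198096), np.float64(2.1556333376124344), np.float64(5.7730309128721)]) [ 566.84768593 -225.6683104   125.        ]
win [ 557.28149318 -178.598444     60.        ] [[176.07474352 189.14144092]]
win [534.6440972   75.99558029  60.        ] [[369.66554383 178.24479186]]
```

View pics/w11f.png

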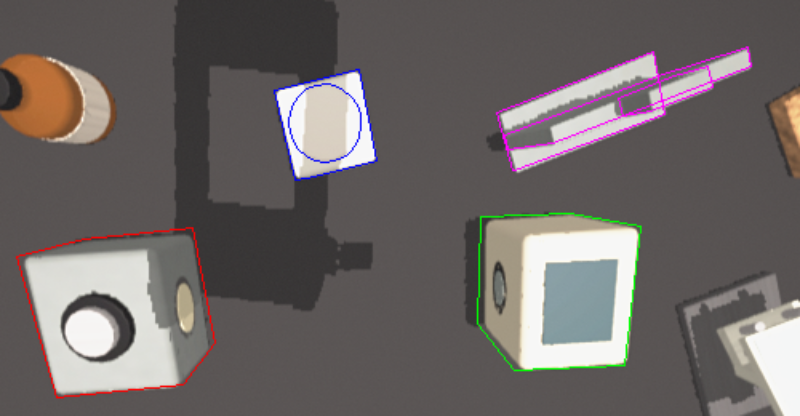

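Run:
```python
import cv2
im=cv2.imread("pics/w11_raw.png")
a=cv2.resize(im[130:255,70:200],None,fx=6,fy=6,interpolation=cv2.INTER_CUBIC)[:600]
b=cv2.resize(im[125:240,350:475],None,fx=6,fy=6,interpolation=cv2.INTER_CUBIC)[:600]
cv2.imwrite("pics/wa.png",a);cv2.imwrite("pics/wb.png",b)
```

```text
(no output)
```

View pics/wa.png

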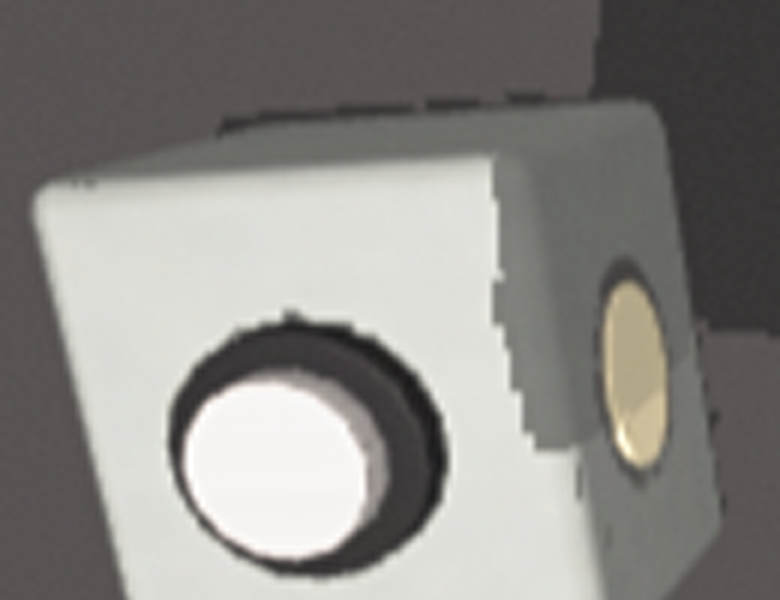

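View pics/wb.png

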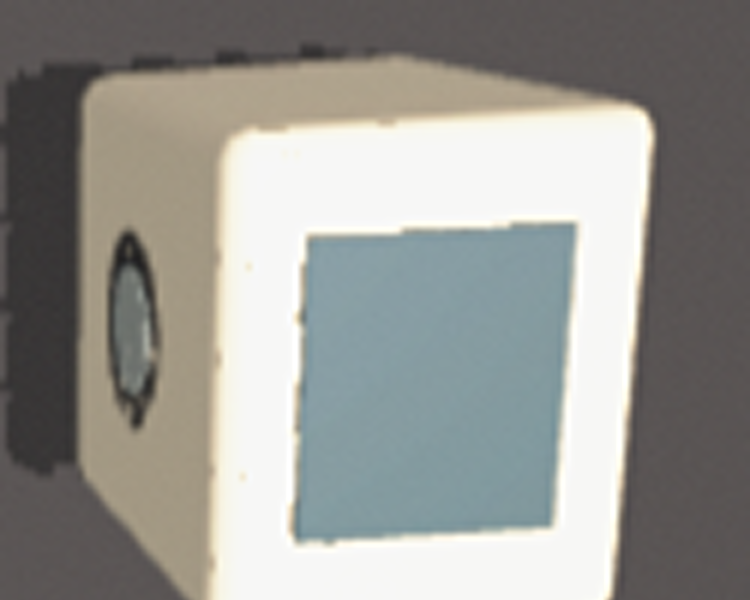

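Run:
```python
import pickle
from h import *
w=pickle.load(open("w11.pkl","rb"));f=w["f"]
for z in (60,):
    a=onplane(f,(175.8,192.1),z);b=onplane(f,(372.1,179.8),z);d=b-a
    print(a,b,np.linalg.norm(d),"yaw",np.arctan2(-d[0],d[1]),"mid",(a+b)/2)
print(w["s"]["eef_pos"])
# jar white threshold fit
o=pickle.load(open("m0.pkl","rb"));T=o["top"]
```

```text
[ 561.32699609 -179.2062168    60.        ] [536.60932965  79.41736806  60.        ] 259.8020817549612 yaw 0.095284488967843 mid [548.96816287 -49.89442437  60.        ]
[525.11791881 -40.41931923 362.12180816]
```

```bash
python3 -c "
import mv;mv.to([419.8,-62,52],-2.885)"
```

```text
before spin tx 106.3 ty -17.9 tz 309.1 mm spin deg -12.4
after spin tx 107.7 ty 5.4 tz 309.1 mm spin deg -12.4
```

```bash
python3 -m inch '[{"gripper":0.0854,"tx":0,"ty":0,"tz":0.02,"spin":-6.2},{"gripper":0.0854,"tx":0,"ty":0,"tz":0.03,"spin":-6.2},{"gripper":0.0854,"tx":0.036,"ty":0.002,"tz":0.03,"spin":0},{"gripper":0.0854,"tx":0.036,"ty":0.002,"tz":0.03,"spin":0},{"gripper":0.0854,"tx":0.025,"ty":0.0014,"tz":0.04,"spin":0},{"gripper":0.0854,"tx":0.01,"ty":0,"tz":0.03,"spin":0},{"gripper":0.0854,"tx":0,"ty":0,"tz":0.01,"spin":0},{"gripper":0.0854,"tx":0,"ty":0,"tz":0,"spin":0}]' 20
python3 snap.py w12 jar
python3 -c "
import mv;mv.to([419.8,-62,52],-2.885)"
```

```text
clock: 14.6
eef_pos: [420.5, -61.6, 170.3]
tcp_rot: [3.141, -0.001, -2.887]
contact_force: [0.6, 0.2, 0.4]
opening: 1.0
jar [(0.83, [213.7, 279.5], 8486)]
before spin tx 2.5 ty 0.4 tz 120.0 mm spin deg -0.1
after spin tx 2.5 ty 0.4 tz 120.0 mm spin deg -0.1
```

View pics/w12.png

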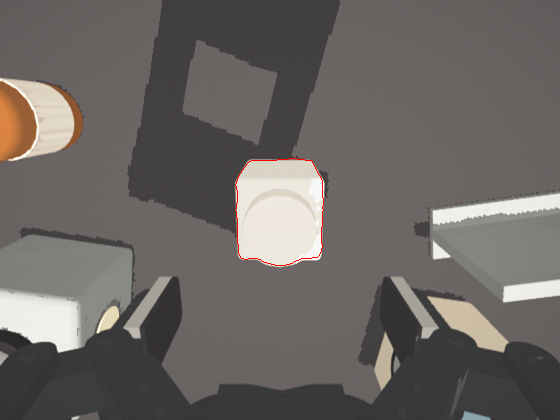

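Run:
```python
import pickle
from h import *
import mv
a=pickle.load(open("w11.pkl","rb"));w=pickle.load(open("w12.pkl","rb"));f=w["f"];m=w["jar"][0]["pixels"]
r=fit("jar",[(f,m)],[420,-62,.256]);print(r)
print(fit("jar",[(f,m),(a["f"],a["jar"][0]["pixels"])],[420,-62,.256],zfree=True))
mv.to([r[0][0],r[0][1],52],r[0][2])
```

```text
(array([ 4.17678355e+02, -6.38791305e+01,  2.88643664e-01]), np.float64(0.9308671951293945))
(array([ 4.19149361e+02, -6.34509733e+01,  2.51236837e-01, -5.81433471e+00]), np.float64(0.961804986000061))
before spin tx 5.0 ty -0.9 tz 120.0 mm spin deg -1.9
after spin tx 5.0 ty -0.7 tz 120.0 mm spin deg -1.9
```

```bash
python3 -m inch '[{"gripper":0.0854,"tx":0.0035,"ty":0,"tz":0.02,"spin":0},{"gripper":0.0854,"tx":0,"ty":0,"tz":0.035,"spin":0},{"gripper":0.0854,"tx":0,"ty":0,"tz":0.035,"spin":0},{"gripper":0.0854,"tx":0,"ty":0,"tz":0.02,"spin":0},{"gripper":0.0854,"tx":0,"ty":0,"tz":0.008,"spin":0},{"gripper":0.04,"tx":0,"ty":0,"tz":0,"spin":0},{"gripper":0.04,"tx":0,"ty":0,"tz":0,"spin":0},{"gripper":0.04,"tx":0,"ty":0,"tz":0,"spin":0}]' 40
python3 snap.py w13 jar
python3 -c "
import mv;mv.to([549,-49.9,60],0.095)"
```

```text
clock: 15.5
eef_pos: [418.5, -62.8, 54.1]
tcp_rot: [-3.14, 0.002, -2.887]
contact_force: [2.1, -0.1, 0.8]
opening: 0.697
jar [(0.64, [293.2, 281.1], 29494), (0.39, [346.7, 24.8], 3364)]
before spin tx -129.5 ty -20.4 tz -6.0 mm spin deg 9.1
after spin tx -131.1 ty 0.5 tz -6.0 mm spin deg 9.1
```

View pics/w13.png

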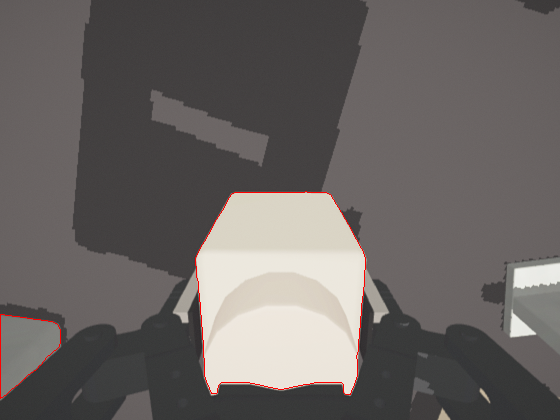

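Run:
```python
import pickle
from h import *
w=pickle.load(open("w13.pkl","rb"));f=w["f"];s=w["s"];p=s["eef_pos"];y=s["tcp_rot"][2]
for uv,z in (((232,193),0),((330,193),0),((198,254),89),((364,254),89)):
    q=onplane(f,uv,z)-p;print(uv,q[0]*np.cos(y)+q[1]*np.sin(y),q[0]*np.sin(y)-q[1]*np.cos(y))
```

```text
(232, 193) 28.452216827255512 -29.07713551454076
(330, 193) 28.487059917278593 28.298193649563373
(198, 254) 29.393500480391232 -28.421715003847048
(364, 254) 29.44387358489787 27.61595114117378
```

```bash
python3 -m inch '[{"gripper":0.04,"tx":0,"ty":0,"tz":-0.015,"spin":0},{"gripper":0.04,"tx":0,"ty":0,"tz":-0.015,"spin":4.5},{"gripper":0.04,"tx":0,"ty":0,"tz":0,"spin":4.6},{"gripper":0.04,"tx":-0.025,"ty":0,"tz":0,"spin":0},{"gripper":0.04,"tx":-0.035,"ty":0,"tz":0,"spin":0},{"gripper":0.04,"tx":-0.035,"ty":0,"tz":0,"spin":0},{"gripper":0.04,"tx":-0.025,"ty":0,"tz":0,"spin":0},{"gripper":0.04,"tx":-0.011,"ty":0,"tz":0,"spin":0}]' 40
python3 -m inch '[{"gripper":0.04,"tx":0,"ty":0,"tz":0.01,"spin":0},{"gripper":0.04,"tx":0,"ty":0,"tz":0.007,"spin":0},{"gripper":0.04,"tx":0,"ty":0,"tz":0.003,"spin":0},{"gripper":0.04,"tx":0,"ty":0,"tz":0,"spin":0},{"gripper":0.04,"tx":0,"ty":0,"tz":0,"spin":0},{"gripper":0.04,"tx":0,"ty":0,"tz":0,"spin":0},{"gripper":0.04,"tx":0,"ty":0,"tz":0,"spin":0},{"gripper":0.04,"tx":0,"ty":0,"tz":0,"spin":0}]' 40
python3 snap.py w14 jar
python3 -c "
import mv;mv.to([549,-49.9,54.1],0.0953)"
```

```text
clock: 16.4
eef_pos: [549.8, -49.9, 83.3]
tcp_rot: [-3.141, 0.002, -3.045]
contact_force: [0.1, -0.0, -3.0]
opening: 0.696
clock: 17.2
eef_pos: [547.6, -50.1, 63.0]
tcp_rot: [-3.142, 0.0, -3.046]
contact_force: [0.5, -0.0, -3.2]
opening: 0.695
jar [(0.62, [293.9, 280.8], 29306)]
before spin tx -1.5 ty 0.1 tz 8.8 mm spin deg 0.0
after spin tx -1.5 ty 0.1 tz 8.8 mm spin deg 0.0
```

View pics/w14.png

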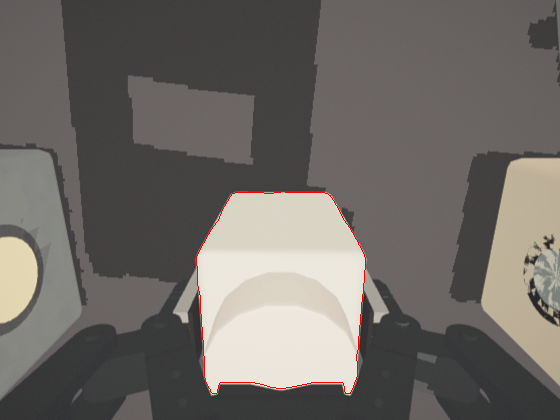

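```bash
python3 -m inch '[{"gripper":0.04,"tx":-0.001,"ty":0,"tz":0.004,"spin":0},{"gripper":0.04,"tx":0,"ty":0,"tz":0.003,"spin":0},{"gripper":0.04,"tx":0,"ty":0,"tz":0.001,"spin":0},{"gripper":0.04,"tx":0,"ty":0,"tz":0.001,"spin":0},{"gripper":0.04,"tx":0,"ty":0,"tz":0,"spin":0},{"gripper":0.04,"tx":0,"ty":0,"tz":0,"spin":0},{"gripper":0.04,"tx":0,"ty":0,"tz":0,"spin":0},{"gripper":0.04,"tx":0,"ty":0,"tz":0,"spin":0}]' 40
```

```text
clock: 18.1
eef_pos: [548.2, -50.0, 54.1]
tcp_rot: [3.141, -0.001, -3.046]
contact_force: [-3.5, 0.5, 5.9]
opening: 0.695
```

```bash
python3 -m inch '[{"gripper":0.0854,"tx":0,"ty":0,"tz":0,"spin":0},{"gripper":0.0854,"tx":0,"ty":0,"tz":0,"spin":0},{"gripper":0.0854,"tx":0,"ty":0,"tz":0,"spin":0},{"gripper":0.0854,"tx":0,"ty":0,"tz":-0.02,"spin":0},{"gripper":0.0854,"tx":0,"ty":0,"tz":-0.04,"spin":0},{"gripper":0.0854,"tx":0,"ty":0,"tz":-0.05,"spin":0},{"gripper":0.0854,"tx":0,"ty":0,"tz":-0.05,"spin":0},{"gripper":0.0854,"tx":0,"ty":0,"tz":-0.05,"spin":0}]' 20
python3 -c "
import mv;mv.to([397.5,147.5,250],-1.166)"
```

```text
clock: 18.9
eef_pos: [548.2, -50.0, 265.8]
tcp_rot: [-3.142, 0.0, -3.046]
contact_force: [1.4, 0.1, -0.1]
opening: 1.002
before spin tx 131.1 ty 211.0 tz 15.8 mm spin deg 72.3
after spin tx 240.9 ty -60.7 tz 15.8 mm spin deg 72.3
```

```bash
python3 -m inch '[{"gripper":0.0854,"tx":0.0262,"ty":0.0422,"tz":0,"spin":0},{"gripper":0.0854,"tx":0.0262,"ty":0.0422,"tz":0,"spin":0},{"gripper":0.0854,"tx":0.0262,"ty":0.0422,"tz":0,"spin":0},{"gripper":0.0854,"tx":0.0262,"ty":0.0422,"tz":0,"spin":0},{"gripper":0.0854,"tx":0.0262,"ty":0.0422,"tz":0,"spin":0},{"gripper":0.0854,"tx":0,"ty":0,"tz":0,"spin":8.5},{"gripper":0.0854,"tx":0,"ty":0,"tz":0,"spin":8.5},{"gripper":0.0854,"tx":0,"ty":0,"tz":0,"spin":8.5}]' 20
python3 -m inch '[{"gripper":0.0854,"tx":0,"ty":0,"tz":0,"spin":8.5},{"gripper":0.0854,"tx":0,"ty":0,"tz":0,"spin":8.5},{"gripper":0.0854,"tx":0,"ty":0,"tz":0,"spin":8.5},{"gripper":0.0854,"tx":0,"ty":0,"tz":0,"spin":8.5},{"gripper":0.0854,"tx":0,"ty":0,"tz":0,"spin":8.5},{"gripper":0.0854,"tx":0,"ty":0,"tz":0,"spin":4.3},{"gripper":0.0854,"tx":0,"ty":0,"tz":0,"spin":0},{"gripper":0.0854,"tx":0,"ty":0,"tz":0,"spin":0}]' 20
python3 snap.py w15 screen
python3 - <<'E'
import pickle
from h import *
import mv
a=pickle.load(open("w11.pkl","rb"));w=pickle.load(open("w15.pkl","rb"));f=w["f"];m=w["screen"][0]["pixels"]
r=fit("screen",[(f,m)],[397.5,147.5,.4]);print(r)
r2=fit("screen",[(f,m),(a["f"],a["screen"][0]["pixels"])],[397.5,147.5,.4],zfree=True);print(r2)
mv.to([r[0][0],r[0][1],112],r[0][2]+np.pi/2)
vis=cv2.imread("pics/w15_raw.png");draw(vis,f,place("screen",r[0]),(255,0,255));cv2.imwrite("pics/w15f.png",vis)
E
```

```text
clock: 19.7
eef_pos: [397.6, 148.1, 263.9]
tcp_rot: [3.141, 0.001, 2.788]
contact_force: [-0.2, -0.6, -0.6]
opening: 0.998
clock: 20.5
eef_pos: [397.9, 147.5, 263.8]
tcp_rot: [3.141, -0.0, 1.978]
contact_force: [0.1, -0.1, -0.1]
opening: 1.001
screen [(0.69, [175.8, 276.8], 5125)]
(array([3.96938301e+02, 1.47996626e+02, 3.94956180e-01]), np.float64(0.9657874703407288))
(array([ 3.96868285e+02,  1.47765239e+02,  3.96069019e-01, -3.73626054e+00]), np.float64(0.9651817679405212))
before spin tx 0.8 ty -0.7 tz 151.8 mm spin deg 0.7
after spin tx 0.8 ty -0.7 tz 151.8 mm spin deg 0.7
```

View pics/w15f.png

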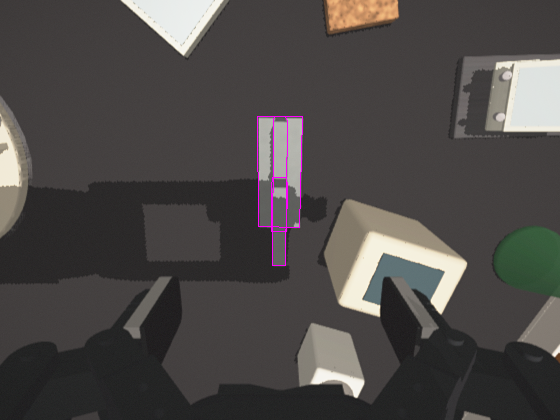

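```bash
python3 -m inch '[{"gripper":0.0854,"tx":0,"ty":-0.001,"tz":0.02,"spin":0.7},{"gripper":0.0854,"tx":0,"ty":0,"tz":0.04,"spin":0},{"gripper":0.0854,"tx":0,"ty":0,"tz":0.04,"spin":0},{"gripper":0.05,"tx":0,"ty":0,"tz":0.03,"spin":0},{"gripper":0.05,"tx":0,"ty":0,"tz":0.015,"spin":0},{"gripper":0.05,"tx":0,"ty":0,"tz":0.004,"spin":0},{"gripper":0.03,"tx":0,"ty":0,"tz":0,"spin":0},{"gripper":0.03,"tx":0,"ty":0,"tz":0,"spin":0}]' 40
python3 -m inch '[{"gripper":0,"tx":0,"ty":0,"tz":0,"spin":0},{"gripper":0,"tx":0,"ty":0,"tz":0,"spin":0},{"gripper":0,"tx":0,"ty":0,"tz":0,"spin":0},{"gripper":0,"tx":0,"ty":0,"tz":0,"spin":0},{"gripper":0,"tx":0,"ty":0,"tz":0,"spin":0},{"gripper":0,"tx":0,"ty":0,"tz":0,"spin":0},{"gripper":0,"tx":0,"ty":0,"tz":0,"spin":0},{"gripper":0,"tx":0,"ty":0,"tz":0,"spin":0}]' 50
python3 snap.py w16 screen
```

```text
clock: 21.4
eef_pos: [397.7, 147.4, 115.6]
tcp_rot: [3.14, 0.0, 1.964]
contact_force: [0.5, 0.0, 0.1]
opening: 0.355
clock: 22.2
eef_pos: [397.5, 147.3, 115.8]
tcp_rot: [3.14, 0.0, 1.963]
contact_force: [-1.7, -1.1, 7.5]
opening: 0.132
screen [(0.91, [219.8, 279.7], 12896)]
```

View pics/w16.png

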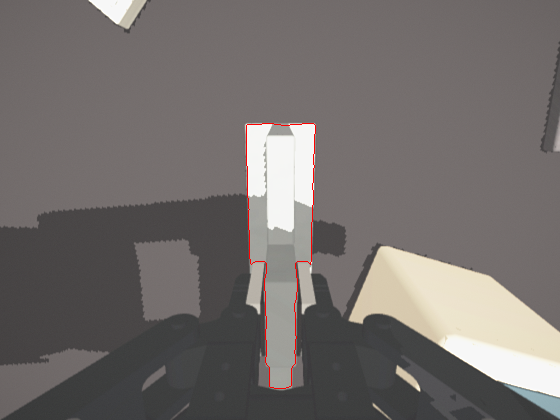

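```bash
python3 -m inch '[{"gripper":0,"tx":0,"ty":0,"tz":-0.02,"spin":0},{"gripper":0,"tx":0,"ty":0,"tz":-0.035,"spin":0},{"gripper":0,"tx":0,"ty":0,"tz":-0.04,"spin":0},{"gripper":0,"tx":0,"ty":0,"tz":-0.04,"spin":0},{"gripper":0,"tx":0,"ty":0,"tz":-0.02,"spin":6},{"gripper":0,"tx":0,"ty":0,"tz":0,"spin":6},{"gripper":0,"tx":0,"ty":0,"tz":0,"spin":5},{"gripper":0,"tx":0,"ty":0,"tz":0,"spin":0}]' 50
python3 -c "
import mv;mv.to([624.3,-42.7,117],0.0953+3.14159/2)"
```

```text
clock: 23.1
eef_pos: [396.6, 147.0, 270.0]
tcp_rot: [3.141, -0.0, 1.665]
contact_force: [0.1, -0.4, -4.4]
opening: 0.133
before spin tx -210.3 ty 208.8 tz 153.0 mm spin deg -0.0
after spin tx -210.5 ty 208.6 tz 153.0 mm spin deg -0.0
```

```bash
python3 -m inch '[{"gripper":0,"tx":-0.02,"ty":0.02,"tz":0,"spin":0},{"gripper":0,"tx":-0.03,"ty":0.03,"tz":0,"spin":0},{"gripper":0,"tx":-0.034,"ty":0.034,"tz":0,"spin":0},{"gripper":0,"tx":-0.034,"ty":0.034,"tz":0,"spin":0},{"gripper":0,"tx":-0.034,"ty":0.034,"tz":0,"spin":0},{"gripper":0,"tx":-0.03,"ty":0.03,"tz":0,"spin":0},{"gripper":0,"tx":-0.02,"ty":0.02,"tz":0,"spin":0},{"gripper":0,"tx":-0.0085,"ty":0.0065,"tz":0,"spin":0}]' 50
python3 -m inch '[{"gripper":0,"tx":0,"ty":0,"tz":0.015,"spin":0},{"gripper":0,"tx":0,"ty":0,"tz":0.025,"spin":0},{"gripper":0,"tx":0,"ty":0,"tz":0.03,"spin":0},{"gripper":0,"tx":0,"ty":0,"tz":0.03,"spin":0},{"gripper":0,"tx":0,"ty":0,"tz":0.02,"spin":0},{"gripper":0,"tx":0,"ty":0,"tz":0.013,"spin":0},{"gripper":0,"tx":0,"ty":0,"tz":0,"spin":0},{"gripper":0,"tx":0,"ty":0,"tz":0,"spin":0}]' 50
python3 -c "
import mv;mv.to([624.3,-42.7,116],0.0953+3.14159/2)"
python3 snap.py w17 screen jar
python3 - <<'E'
from rig import *
import cv2
f=grab_frame("top")["pixels"][:,:,::-1];cv2.imwrite("pics/t17.png",cv2.resize(f[100:300,120:420],None,fx=2.6,fy=2.6,interpolation=cv2.INTER_CUBIC))
E
```

```text
clock: 23.9
eef_pos: [626.3, -44.5, 268.9]
tcp_rot: [-3.141, 0.0, 1.668]
contact_force: [0.1, 0.8, -4.8]
opening: 0.133
clock: 24.7
eef_pos: [624.5, -42.0, 137.2]
tcp_rot: [3.141, -0.0, 1.667]
contact_force: [-0.0, -0.7, -3.0]
opening: 0.137
before spin tx -0.7 ty -0.3 tz 21.2 mm spin deg 0.1
after spin tx -0.7 ty -0.3 tz 21.2 mm spin deg 0.1
screen [(0.94, [216.1, 281.0], 12916)]
jar [(0.56, [233.0, 161.2], 13959)]
```

View pics/w17.png

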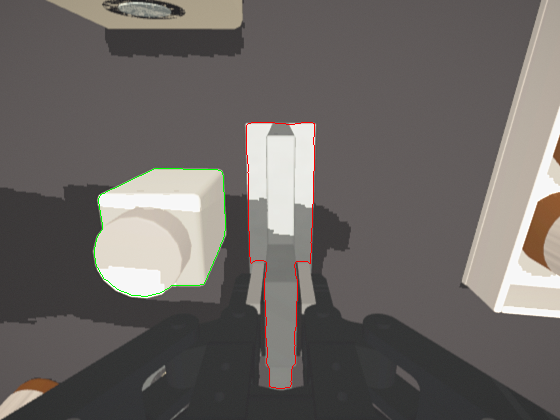

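View pics/t17.png

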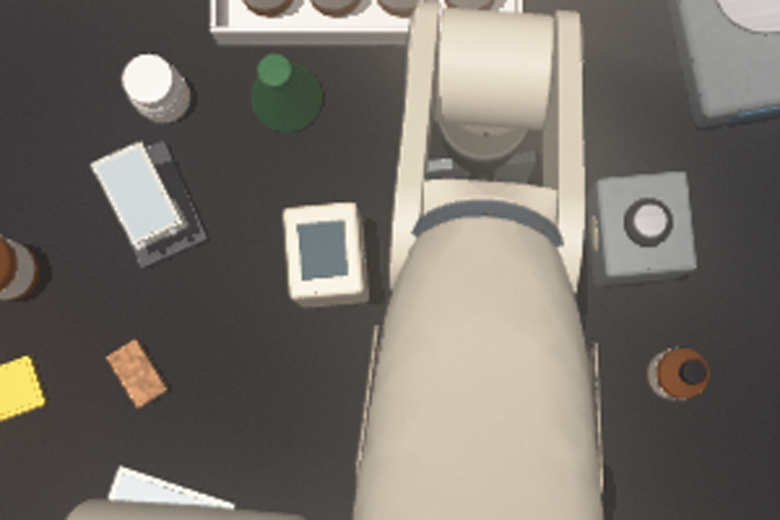

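```bash
python3 -m inch '[{"gripper":0,"tx":0,"ty":0,"tz":0.008,"spin":0},{"gripper":0,"tx":0,"ty":0,"tz":0.007,"spin":0},{"gripper":0,"tx":0,"ty":0,"tz":0.003,"spin":0},{"gripper":0,"tx":0,"ty":0,"tz":0.0015,"spin":0},{"gripper":0,"tx":0,"ty":0,"tz":0.001,"spin":0},{"gripper":0,"tx":0,"ty":0,"tz":0.001,"spin":0},{"gripper":0,"tx":0,"ty":0,"tz":0,"spin":0},{"gripper":0,"tx":0,"ty":0,"tz":0,"spin":0}]' 50
```

```text
clock: 25.7
eef_pos: [624.8, -42.3, 116.0]
tcp_rot: [3.141, -0.0, 1.666]
contact_force: [-2.1, 1.8, 6.0]
opening: 0.133
```

```bash
python3 -m inch '[{"gripper":0.04,"tx":0,"ty":0,"tz":0,"spin":0},{"gripper":0.04,"tx":0,"ty":0,"tz":0,"spin":0},{"gripper":0.04,"tx":0,"ty":0,"tz":0,"spin":0},{"gripper":0.04,"tx":0,"ty":0,"tz":-0.01,"spin":0},{"gripper":0.04,"tx":0,"ty":0,"tz":-0.03,"spin":0},{"gripper":0.04,"tx":0,"ty":0,"tz":-0.05,"spin":0},{"gripper":0.04,"tx":0,"ty":0,"tz":-0.05,"spin":0},{"gripper":0.04,"tx":0,"ty":0,"tz":-0.05,"spin":0}]' 20
python3 -c "
import mv;mv.to([525,-40,362],-3.11)"
```

```text
clock: 26.5
eef_pos: [624.4, -42.5, 308.0]
tcp_rot: [3.141, 0.0, 1.667]
contact_force: [0.9, 0.2, -0.7]
opening: 0.467
before spin tx 12.0 ty -98.7 tz -54.0 mm spin deg -86.3
after spin tx 99.2 ty 5.6 tz -54.0 mm spin deg -86.3
```

```bash
python3 -m inch '[{"gripper":0.0,"tx":0.01,"ty":-0.02,"tz":-0.02,"spin":0},{"gripper":0.0,"tx":0,"ty":-0.02,"tz":-0.02,"spin":0},{"gripper":0.0,"tx":0,"ty":-0.02,"tz":-0.014,"spin":0},{"gripper":0.0,"tx":0,"ty":0,"tz":0,"spin":-8.5},{"gripper":0.0,"tx":0,"ty":0,"tz":0,"spin":-8.5},{"gripper":0.0,"tx":0,"ty":0,"tz":0,"spin":-8.5},{"gripper":0.0,"tx":0,"ty":0,"tz":0,"spin":-8.5},{"gripper":0.0,"tx":0,"ty":0,"tz":0,"spin":-8.5}]' 20
python3 -m inch '[{"gripper":0.0,"tx":0,"ty":0,"tz":0,"spin":-8.5},{"gripper":0.0,"tx":0,"ty":0,"tz":0,"spin":-8.5},{"gripper":0.0,"tx":0,"ty":0,"tz":0,"spin":-8.5},{"gripper":0.0,"tx":0,"ty":0,"tz":0,"spin":-8.5},{"gripper":0.0,"tx":0,"ty":0,"tz":0,"spin":-8.5},{"gripper":0.0,"tx":0,"ty":0,"tz":0,"spin":0},{"gripper":0.0,"tx":0,"ty":0,"tz":0,"spin":0},{"gripper":0.0,"tx":0,"ty":0,"tz":0,"spin":0}]' 20
python3 snap.py w18 screen jar lamp start_button_top mirror
```

```text
clock: 27.3
eef_pos: [563.9, -38.3, 360.1]
tcp_rot: [3.141, 0.001, 2.414]
contact_force: [-0.5, 0.1, 0.1]
opening: 0.004
clock: 28.1
eef_pos: [563.9, -38.3, 359.6]
tcp_rot: [-3.142, 0.0, -3.137]
contact_force: [0.3, 0.3, 0.4]
opening: 0.004
screen [(0.71, [213.4, 276.4], 4860)]
jar [(0.74, [161.4, 270.2], 2557)]
lamp [(0.72, [170.0, 129.8], 9630)]
start_button_top [(0.82, [176.4, 113.7], 904)]
mirror [(0.8, [191.1, 552.9], 1063), (0.45, [273.2, 424.3], 3155)]
```

View pics/w18.png

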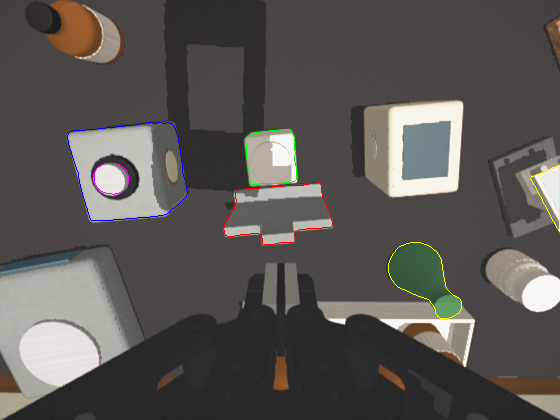

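Run:
```python
import pickle
from h import *
w=pickle.load(open("w18.pkl","rb"));f=w["f"]
j=fit("jar",[(f,w["jar"][0]["pixels"])],[548,-50,.095]);s=fit("screen",[(f,w["screen"][0]["pixels"])],[624.5,-42.5,.095]);print(j,s)
im=cv2.imread("pics/w18_raw.png")
vis=im.copy();draw(vis,f,place("jar",j[0]),(255,0,0));draw(vis,f,place("screen",s[0]),(255,0,255))
cv2.imwrite("pics/w18f.png",cv2.resize(vis[80:260,60:400],None,fx=2.3,fy=2.3,interpolation=cv2.INTER_CUBIC))
b=w["start_button_top"][0]["centre"][::-1];a=pickle.load(open("w11.pkl","rb"));b0=a["start_button_top"][0]["centre"][::-1]
print(b,b0,tri([(f,b),(a["f"],b0)]),onplane(f,b,115),onplane(a["f"],b0,115),onplane(f,b,120))
```

```text
(array([ 5.47764227e+02, -5.02547602e+01,  1.12593007e-01]), np.float64(0.9242346286773682)) (array([ 6.24069519e+02, -4.15513988e+01,  9.52866021e-02]), np.float64(0.967738151550293))
[113.7, 176.4] [119.2, 209.0] (array([ 554.56267401, -206.05298889,  163.57260308]), [np.float64(0.9728034222320855), np.float64(0.97280342223209)]) [ 564.04318574 -228.818697    115.        ] [ 569.97675891 -230.4747563   115.        ] [ 563.05028016 -226.3640375   120.        ]
```

View pics/w18f.png

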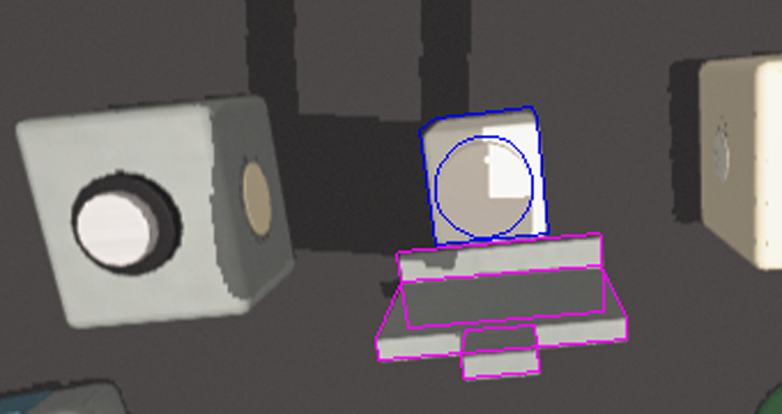

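Run:
```python
import pickle
from cr import *
from rig import *
w=pickle.load(open("w18.pkl","rb"));f=w["f"]
a=onplane(f,(171.7,166.5),60);b=onplane(f,(373.5,147),60);d=b-a;print(a,b,np.linalg.norm(d),np.arctan2(-d[0],d[1]),(a+b)/2)
R=Rc(.429)
for n,org in (("top",[602,327.8,85]),("scene",[600.5,329.2,85])):
    f=grab_frame(n);r=masks_of(n,"mirror");print([(d["conf"],d["centre"]) for d in r])
    v=f["pixels"][:,:,::-1].copy();x0,y0,x1,y1=(130,130,220,210) if n=="top" else (320,200,420,280)
    v=cv2.resize(v[y0:y1,x0:x1],None,fx=6,fy=6,interpolation=cv2.INTER_CUBIC)
    q=(proj(f,np.array([[-50,30,12],[50,30,12],[50,-30,12],[-50,-30,12]])@R.T+org)-[x0,y0]+.5)*6
    cv2.polylines(v,[q.astype(np.int32)],True,(0,0,255),1);cv2.imwrite(f"pics/m18_{n}.png",v)
import mv;mv.to([566.5,-229.3,140])
```

```text
[ 561.63402976 -179.18411908   60.        ] [535.46684036  78.93815952  60.        ] 259.44523990790356 0.101030018933244 [548.55043506 -50.12297978  60.        ]
[(0.79, [296.1, 180.5]), (0.69, [249.6, 118.6]), (0.56, [171.8, 169.9])]
[(0.91, [206.2, 414.5]), (0.75, [238.8, 367.4]), (0.67, [241.4, 248.7]), (0.58, [166.2, 351.9])]
before spin tx -1.0 ty -191.1 tz 219.2 mm spin deg -0.0
after spin tx -1.0 ty -191.1 tz 219.2 mm spin deg -0.0
```

View pics/m18_top.png

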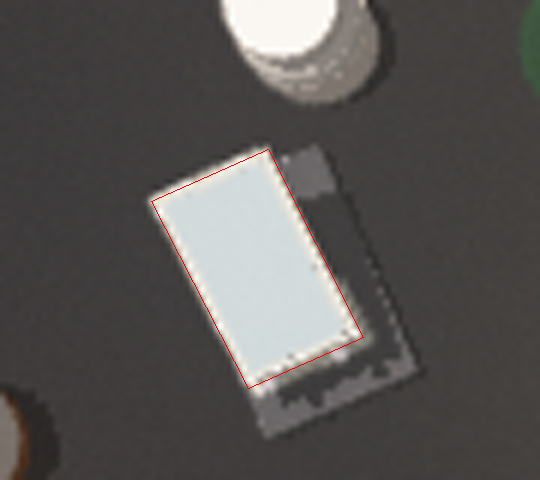

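View pics/m18_scene.png

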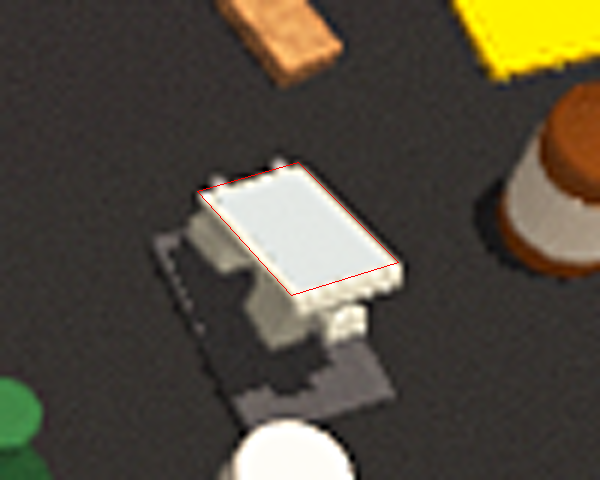

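```bash
python3 -m inch '[{"gripper":0,"tx":0,"ty":-0.04,"tz":0.02,"spin":0},{"gripper":0,"tx":0,"ty":-0.04,"tz":0.03,"spin":0},{"gripper":0,"tx":0,"ty":-0.04,"tz":0.03,"spin":0},{"gripper":0,"tx":0,"ty":-0.04,"tz":0.03,"spin":0},{"gripper":0,"tx":-0.001,"ty":-0.031,"tz":0.03,"spin":0},{"gripper":0,"tx":0,"ty":0,"tz":0.03,"spin":0},{"gripper":0,"tx":0,"ty":0,"tz":0.02,"spin":0},{"gripper":0,"tx":0,"ty":0,"tz":0,"spin":0}]' 20
python3 - <<'E'
from rig import *;import cv2
f=grab_frame('wrist');cv2.imwrite('pics/w19.png',f['pixels'][:,:,::-1]);print(sense()["eef_pos"])
f=grab_frame('top')['pixels'][:,:,::-1];cv2.imwrite('pics/t19.png',cv2.resize(f[130:260,290:450],None,fx=4,fy=4))
E
```

```text
clock: 29.4
eef_pos: [564.6, -228.8, 166.2]
tcp_rot: [3.139, -0.005, -3.134]
contact_force: [-0.4, -0.3, -0.5]
opening: 0.0
[ 565.75735788 -229.04832615  168.19335567]
```

View pics/w19.png

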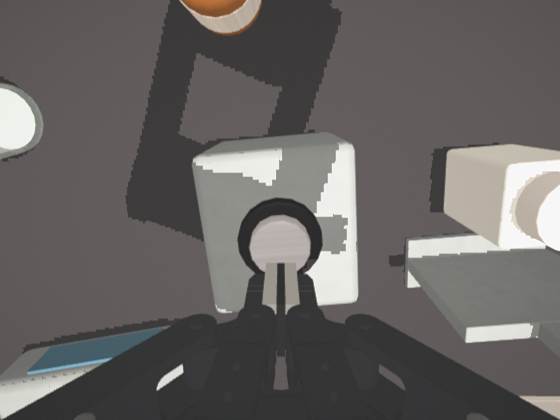

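Run:
```python
from rig import *
from h import *
f=grab_frame("wrist");r=masks_of("wrist","start_button_top");print([(d["conf"],d["centre"],d["pixels"].sum()) for d in r])
for z in (112,117,122): print(z,onplane(f,(280.5,246),z), "diam",np.linalg.norm(onplane(f,(250,246),z)-onplane(f,(311,246),z)))
```

```text
[(0.73, [236.9, 282.8], np.int64(2677))]
112 [ 573.31512071 -229.75588493  112.        ] diam 38.194668667026995
117 [ 571.23053106 -229.77477833  117.        ] diam 37.23613230877858
122 [ 569.14594141 -229.79367173  122.        ] diam 36.27759595053017
```

```bash
python3 -m inch '[{"gripper":0,"tx":-0.003,"ty":0,"tz":0.015,"spin":0},{"gripper":0,"tx":0,"ty":0,"tz":0.015,"spin":0},{"gripper":0,"tx":0,"ty":0,"tz":0.008,"spin":0},{"gripper":0,"tx":0,"ty":0,"tz":0.004,"spin":0},{"gripper":0,"tx":0,"ty":0,"tz":0.002,"spin":0},{"gripper":0,"tx":0,"ty":0,"tz":0.002,"spin":0},{"gripper":0,"tx":0,"ty":0,"tz":0.002,"spin":0},{"gripper":0,"tx":0,"ty":0,"tz":0,"spin":0}]' 20
```

```text
clock: 30.4
eef_pos: [569.5, -229.2, 121.5]
tcp_rot: [-3.142, 0.0, -3.133]
contact_force: [-2.1, 1.4, 4.7]
opening: 0.002
```

```bash
python3 -m inch '[{"gripper":0,"tx":0,"ty":0,"tz":0.002,"spin":0},{"gripper":0,"tx":0,"ty":0,"tz":0.002,"spin":0},{"gripper":0,"tx":0,"ty":0,"tz":0,"spin":0},{"gripper":0,"tx":0,"ty":0,"tz":0,"spin":0},{"gripper":0,"tx":0,"ty":0,"tz":0,"spin":0},{"gripper":0,"tx":0,"ty":0,"tz":0,"spin":0},{"gripper":0,"tx":0,"ty":0,"tz":0,"spin":0},{"gripper":0,"tx":0,"ty":0,"tz":0,"spin":0}]' 20
```

```text
clock: 31.2
eef_pos: [569.8, -229.3, 120.6]
tcp_rot: [-3.141, 0.001, -3.133]
contact_force: [-11.2, 5.6, 30.5]
opening: -0.001
```

```bash
R0='{"gripper":0,"tx":0,"ty":0,"tz":0,"spin":0}'; python3 -m inch '[{"gripper":0,"tx":0,"ty":0,"tz":-0.004,"spin":0},{"gripper":0,"tx":0,"ty":0,"tz":0,"spin":0},{"gripper":0,"tx":0,"ty":0,"tz":0,"spin":0},{"gripper":0,"tx":0,"ty":0,"tz":0,"spin":0},{"gripper":0,"tx":0,"ty":0,"tz":0,"spin":0},{"gripper":0,"tx":0,"ty":0,"tz":0,"spin":0},{"gripper":0,"tx":0,"ty":0,"tz":0,"spin":0},{"gripper":0,"tx":0,"ty":0,"tz":0,"spin":0}]' 20
python3 -m inch '[{"gripper":0,"tx":0,"ty":0,"tz":-0.0025,"spin":0},{"gripper":0,"tx":0,"ty":0,"tz":0,"spin":0},{"gripper":0,"tx":0,"ty":0,"tz":0,"spin":0},{"gripper":0,"tx":0,"ty":0,"tz":0,"spin":0},{"gripper":0,"tx":0,"ty":0,"tz":0,"spin":0},{"gripper":0,"tx":0,"ty":0,"tz":0,"spin":0},{"gripper":0,"tx":0,"ty":0,"tz":0,"spin":0},{"gripper":0,"tx":0,"ty":0,"tz":0,"spin":0}]' 20
python3 -m inch '[{"gripper":0,"tx":0,"ty":0,"tz":-0.0025,"spin":0},{"gripper":0,"tx":0,"ty":0,"tz":0,"spin":0},{"gripper":0,"tx":0,"ty":0,"tz":0,"spin":0},{"gripper":0,"tx":0,"ty":0,"tz":0,"spin":0},{"gripper":0,"tx":0,"ty":0,"tz":0,"spin":0},{"gripper":0,"tx":0,"ty":0,"tz":0,"spin":0},{"gripper":0,"tx":0,"ty":0,"tz":0,"spin":0},{"gripper":0,"tx":0,"ty":0,"tz":0,"spin":0}]' 20
```

```text
clock: 32.0
eef_pos: [570.0, -229.4, 121.4]
tcp_rot: [-3.141, 0.001, -3.133]
contact_force: [0.6, -0.4, 4.1]
opening: -0.002
clock: 32.8
eef_pos: [569.6, -229.2, 123.8]
tcp_rot: [-3.142, 0.0, -3.133]
contact_force: [2.0, -1.1, 3.4]
opening: -0.002
clock: 33.6
eef_pos: [569.2, -229.1, 126.1]
tcp_rot: [3.141, -0.001, -3.133]
contact_force: [-1.5, 1.1, 1.7]
opening: -0.003
```

```bash
python3 -m inch '[{"gripper":0,"tx":0,"ty":0,"tz":-0.02,"spin":0},{"gripper":0,"tx":0,"ty":0,"tz":-0.04,"spin":0},{"gripper":0,"tx":0,"ty":0,"tz":-0.05,"spin":0},{"gripper":0,"tx":0,"ty":0,"tz":-0.05,"spin":0},{"gripper":0,"tx":0,"ty":0,"tz":-0.04,"spin":0},{"gripper":0,"tx":0,"ty":0,"tz":0,"spin":0},{"gripper":0,"tx":0,"ty":0,"tz":0,"spin":0},{"gripper":0,"tx":0,"ty":0,"tz":0,"spin":0}]' 20
python3 - <<'E'
from rig import *;import cv2
f=grab_frame('scene')['pixels'][:,:,::-1];cv2.imwrite('pics/s20.png',cv2.resize(f[140:310,110:450],None,fx=2.3,fy=2.3))
f=grab_frame('wrist')['pixels'][:,:,::-1];cv2.imwrite('pics/w20.png',f);print(sense()["qvel"],sense()["contact_force"])
E
```

```text
clock: 34.4
eef_pos: [568.8, -228.9, 324.7]
tcp_rot: [3.141, -0.002, -3.133]
contact_force: [0.1, 0.4, -1.0]
opening: 0.0
[ 0.0011178   0.00014682 -0.00668006 -0.00055483  0.00405044 -0.00138763] [0.1344884  0.17836149 1.03470438]
```

View pics/s20.png

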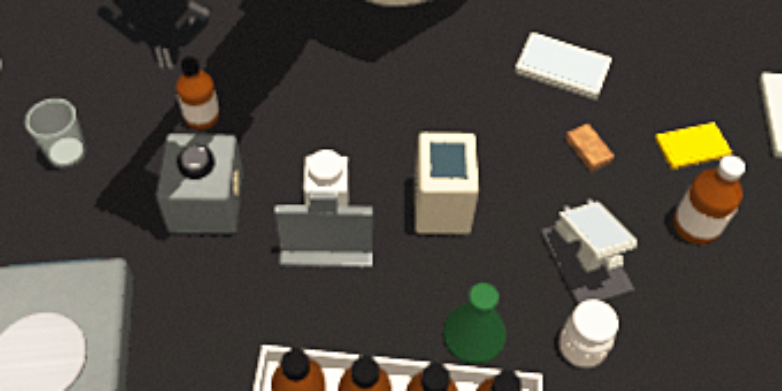

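View pics/w20.png

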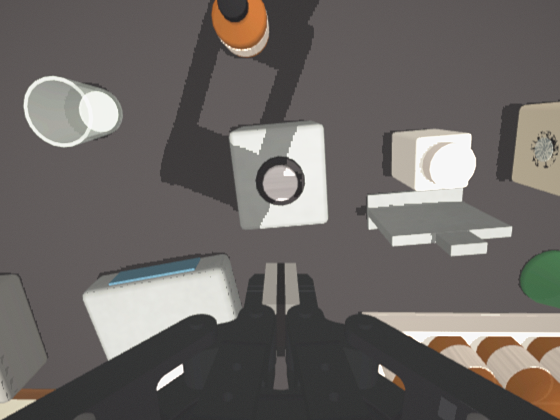

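The scene view shows the jar and screen upright between the lamp and detector, and the mirror flat on the stand. The wrist view shows the arm clear of everything and the button up at about (281,183). I'm handing the job in now.

```bash
python3 -c "
from rig import *;print(sign_off())"
```

```text
the job is handed in; nothing more can be done
None
```

The inspection station is set up and I handed the job in at about 34.5 s of the 72 s allowed. No verdict came back, so everything below rests on my own checks.

- **Mirror:** I lowered it level onto the high pad and let it turn in the grip until it lay on all three pads, with at most about 24 N at the wrist. When let go it slid down against the pins. The last wrist picture puts it about 1 mm from the seated position, and its outline matches the seated model in the top and scene views.
- **Jar:** The last fit puts it at (547.8, -50.3) mm, against a midpoint between the windows of about (548.8, -50.0). It is square to the windows within about 0.02 rad.
- **Screen:** The last fit puts it at (624.1, -41.6) mm, 76.8 mm from the jar centre to centre and parallel to the window line. It is about 1 mm off centre.
- **Button:** I pressed it until it bottomed out at about 30 N. As I raised the tool slowly, the force fell from 4.1 to 3.4 to 1.7 N, which shows it is spring-loaded and came back up.
- **Other glassware:** It looks unmoved in the last pictures; I did not measure it.

**Checks that disagreed:**
- Fits with free height put the jar and screen 4 to 6 mm too low, and the lamp and detector 10 to 15 mm too low. I relied on the two windows instead, which measured 259.8 and 259.4 mm apart against the stated 260.
- The button height came out at 115 mm from one pair of views and about 164 mm from another, so I found it by touch. The fingertips stopped at about 121 mm with the button fully down.

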